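Make up the round-work and flat-work kits for the hardness tester

TASK

Make up the two sample kits for the hardness tester, one thing to a compartment. The round-work kit, in the two-compartment tray, is the stepped shaft and the V-block; the flat-work kit, in the three-compartment tray, is the resin-mounted section, the square reference block and the steel disc, which is still in the hinged clamp: swing the clamp's lid back past vertical so that it stays open, then lift the disc out. Put every piece down gently, without dropping it, standing or lying flat on its tray's floor the same way up as you found it, and leave the clamp open.

Things in the scene. Friction and masses are not known exactly. Their poses are not given: they have to be found in the camera images.
- mount: Resin-mounted metallographic section: a cream cylinder 30 mm in diameter, 22 mm tall, standing with its small polished steel face up. Origin: centre of its underside. z up. About 30 g.
- refblock: Square hardness reference block: polished steel, 40 x 40 mm, 14 mm thick, lying flat. Origin: centre of its underside; x and y along its sides, z up. About 170 g.
- vblock: Steel V-block, 40 mm long (x, along the groove), 36 mm wide (y), 32 mm tall (z), with a 90 degree groove 24 mm wide and 12 mm deep along the middle of its top and a 6 mm land on either side. Origin: centre of its underside. About 280 g.
- shaft: Stepped steel shaft standing on its wide end: a foot 28 mm in diameter and 14 mm tall, then a stem 18 mm in diameter up to 52 mm. Origin: centre of its underside; z up along the stem. About 140 g.
- disc: Round steel disc, 40 mm in diameter, 14 mm thick, lying flat in the nest of the hinged clamp, seen through the window of its lid. Origin: centre of its underside (12 mm above the bench at the start); z up. Its lower 4 mm sit in the nest with 1 mm clearance all round; 10 mm stand proud of the clamp's base. About 135 g.
- tray_two: White plastic kit tray with two compartments in a row, 70 mm (x) by 136 mm (y), fixed. Origin: centre of its underside; z up. Compartments are 62 x 62 mm inside, centred at x = 0, y = -33 and +33 mm; walls 4 mm thick, rim 10 mm high, floor 3 mm above the bench.
- tray_three: White plastic kit tray with three compartments in a row, 70 mm (x) by 202 mm (y), fixed. Origin: centre of its underside; z up. Compartments are 62 x 62 mm inside, centred at x = 0, y = -66, 0 and +66 mm; walls 4 mm thick, rim 10 mm high, floor 3 mm above the bench.
- clamp: Grey base of the hinged clamp, fixed, 104 mm (x) by 96 mm (y), top at 16 mm. Origin: centre of its underside, below the centre of the disc's nest; y runs along the hinge, x points from the lid's handle to the hinge. Hinge axis: x = +46 mm, 29.5 mm high, between two lugs 38 mm high. Two rest pins, 9 mm thick, 26.5 mm high, at x = -36, y = -40 and +40 mm.
- clamp_lid (a joint): Angle of the clamp's lid: 0 closed (level), growing as its front rises; pi/2 vertical, stop at 1.95. An aluminium plate 76 mm wide (along the hinge), 5 mm thick, with a 30 mm round window, reaching 88 mm from the hinge axis. About 120 g, hinge nearly free: it falls shut before vertical and falls back onto its stop past vertical.
- bail (a point): Middle of the lid's handle: a round steel bar 10 mm thick, 68 mm long, parallel to the hinge and 128 mm from its axis, in the plane of the lid; 29.5 mm above the bench when closed. Two 8 mm arms, 60 mm apart between centre lines, join its ends to the lid, leaving an open gap of 35 mm between bar and lid for a finger.

How it is judged:
By the outcome, as a careful person would: the job done as asked, in the order asked, and still so for the second after the job is handed in, with the robot touching nothing.
It also fails if it takes over 144 s, if anything falls off the work surface, if the arm or the gripper's body presses on something with over 40 N, if the wrist force passes 120 N, or if a joint passes its speed limit or range.

ROBOT

A 6-joint arm with a two-finger parallel gripper is mounted at the origin on the work surface. World frame = base frame: x ahead of the robot, y to its left, z up, the work surface at z = 0. Lengths are in m, angles in rad, forces in N, time in s.
With the tool pointing down it reaches from about 0.4 to 0.825 m from the base axis. Payload 7 kg.
Tool frame: the origin (TCP) lies midway between the tips of the shut fingers; the grasp point (between the pads) lies 19 mm behind it; z points along the fingers, y is the line along which they close (so a half turn about z gives the same grasp; the last joint's range is limited). The gripper opens to 88 mm and grips with 3 to 60 N. Pads are 19 mm wide; open, the fingers measure 130 mm over their backs; the gripper's body (78 mm by 193 mm) begins 47 mm behind the grasp point.
Start: joints at [1.475, 0.359, 0.012, 0, -1.224, -0.288], TCP at [0.253, 0.626, 0.227] pointing down, gripper open.
Joint ranges: [-3.07, 3.07], [-1.43, 2.12], [-1.02, 1.25], [-3.03, 1.67], [-3.05, -0], [-3.03, 3.03]. Speed limits (rad/s): [2.39, 2.39, 3.01, 3.14, 3.14, 3.14].

INTERFACE

Orientations are given as a 3x3 rotation matrix whose columns are the frame's x, y, z axes.
In Python, from bench import readout, viewer, ctrl gives the robot as it stands.
- The arm moves only by the tool step_arm, never from a script. Its argument "commands" is a list of rows, each a list of 3 entries, a list of its own where there are three numbers: the opening, from 0 (shut) to 1 (fully open), then the shift along the tool's x, y, z normalised to -1 to 1, where 1 is 0.03 m, then the turn, a rotation vector about the tool's x, y, z normalised to -1 to 1, where 1 is 0.12 rad. In form: [[grip, [tx, ty, tz], [ax, ay, az]], ...]. A call has 1 to 10 rows; each row shifts and turns the commanded pose from where the row before left it, along the tool's axes as they then stand; what a row does not reach is not made up. A row lasts 1/10 s, in which the tool goes at most 50 mm and 8.59 degrees, less where a joint would pass 70% of its speed; a pose out of reach is approached as far as the arm can. A call with a number of a shift or a turn outside -1 to 1 is refused whole. A call with a gripper value outside its range is refused whole. The fingers move at their own pace and stop on an object; the grip force is fixed at half the most. Time passes only in rows, so rows that do not move let the fingers close. It gives the time, the measured TCP pose, the force, the opening and the grip force at its end, in the units of the state.
- readout.read_state(): the state, without advancing time (a new reading comes with each control period).
- viewer.read_camera(name): name is "scene" or "side" or "wrist"; returns a dict with "color" (480x640x3 uint8, red, green, blue), "z_map" (480x640 float32, m along the optical axis (not along the pixel's ray), 0 where there is no reading), "intrinsics" (3x3 intrinsics, pixels), "view" (4x4, takes a point from world to camera coordinates). Camera axes: x right, y up, looking along -z (the intrinsics and any distortion apply to the point x, -y, -z); pixel columns grow to the right and rows downward; lengths in m; the calibration is good to about 2 mm. The wrist camera is an equidistant fisheye: a pixel r from the principal point sees the ray r / f radians off the axis. A picture is of the moment at which its call begins.
- ctrl.job_done(): hands the job in; it is judged then, once.
The state is a dict: "time": time; "joint_pos": joint angles; "dq": joint speeds; "joint_torque": joint torques, N m; "eef_pos": TCP position; "ee_rot": TCP orientation; "ft_force": force on the tool from outside, world axes, zero at the start; "wrist_torque": the same for the moment, N m; "opening": finger opening in m; "gripper_force": force on a finger pad.
Only numpy, scipy, OpenCV 4.12 (cv2) and the standard library are available. Lean on these libraries where they do the work, as an engineer would, in place of code of your own. Each camera call takes 0.05 s, during which the arm holds its last target. There are 200 camera calls.

## Working session

There is one attempt and no reset: what is moved stays moved. The work goes in short steps, Python scripts to look and compute and a tool call to move; the robot and the scene stay as the last step left them, time stands still between calls to the robot, and variables do not carry over. Pictures are saved under pics/ and viewed, at most 17 in all, crops included, and the job is handed in when it is done.

Besides the shell and the picture viewer there is one more tool, called as name(argument=value, ...), one argument or row to a line, values as JSON. step_arm: Moves the arm, as the interface text tells. Its arguments: {"type":"object","properties":{"commands":{"type":"array"}},"required":["commands"]}

```bash
mkdir -p pics; ls; python3 - <<'E'
from bench import readout,viewer
import cv2,numpy as np
print(readout.read_state())
for n in("scene","side"):
    c=viewer.read_camera(n);cv2.imwrite(f"pics/{n}0.png",c["color"][:,:,::-1]);np.savez(f"pics/{n}0.npz",**c)
    print(n,c["intrinsics"],c["view"])
E
```

```text
pics
{'time': 0.0, 'joint_pos': array([ 1.47509633e+00,  3.59423474e-01,  1.11039660e-02, -3.41500189e-04,
       -1.22411443e+00, -2.88075738e-01]), 'dq': array([-0.0002683 , -0.00096552, -0.00138974, -0.00104922,  0.00114394,
       -0.00227933]), 'joint_torque': array([ 2.09843631e-03, -5.82705474e+01,  2.93064952e+01,  6.99726373e+00,
        7.04070000e-03, -1.56944425e-04]), 'eef_pos': array([0.25259834, 0.62544693, 0.22562022]), 'ee_rot': array([[ 9.27214009e-01, -3.74531647e-01, -4.76191847e-04],
       [-3.74531916e-01, -9.27212643e-01, -1.59941186e-03],
       [ 1.57499256e-04,  1.66134612e-03, -9.99998608e-01]]), 'ft_force': array([ 0.4022056 , -0.66504547,  0.5807534 ]), 'wrist_torque': array([-0.0294934 ,  0.00046886,  0.01172556]), 'gripper_force': 0.0, 'opening': 0.08756308748006551}
scene [[457.51516699   0.         324.14702911]
 [  0.         457.51516699 236.18409155]
 [  0.           0.           1.        ]] [[ 0.43002088  0.90281809 -0.00124062 -0.23608036]
 [-0.6487305   0.30995164  0.69503865  0.32947903]
 [ 0.627878   -0.2980763   0.71897131 -1.20265844]
 [ 0.          0.          0.          1.        ]]
side [[574.32458546   0.         327.4433287 ]
 [  0.         574.32458546 236.71746999]
 [  0.           0.           1.        ]] [[ 0.75238677 -0.65861011  0.01211917 -0.43449933]
 [ 0.43666634  0.51244728  0.73940537 -0.28813176]
 [-0.49319029 -0.55102678  0.67315142 -0.95357848]
 [ 0.          0.          0.          1.        ]]
```

View pics/scene0.png

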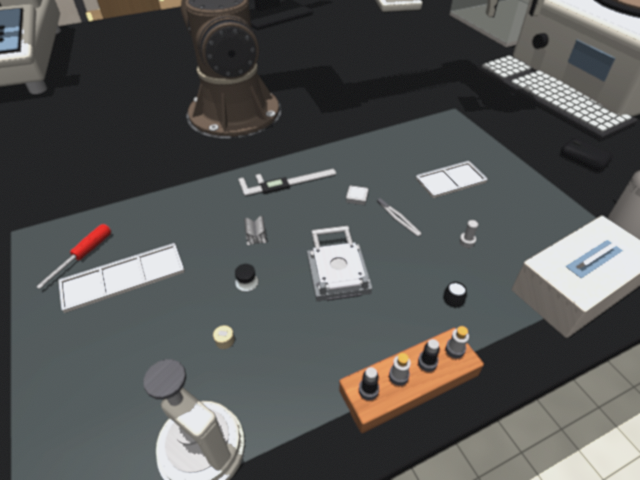

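View pics/side0.png

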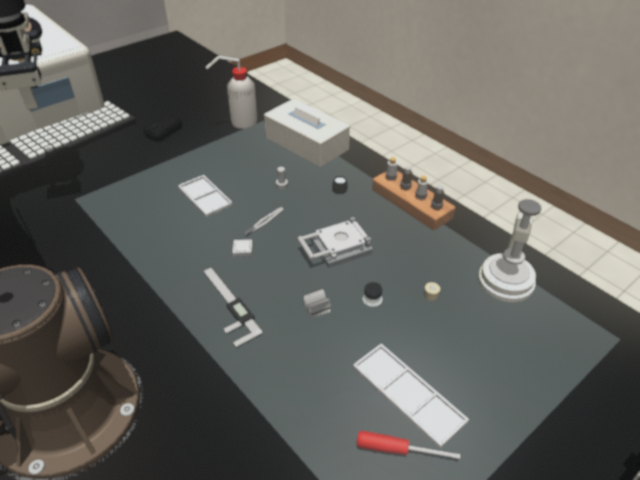

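The scene view shows tray_three (122,275), tray_two (452,178), clamp (340,265), V-block (256,230), refblock (357,193), mount (223,335) and shaft (470,232). The dark caps at (245,277) and (456,294) aren't part of the task.

```bash
cat > h.py <<'E'
import numpy as np,cv2
def load(n): return dict(np.load(f"pics/{n}.npz"))
def cloud(c):
    K,V=c["intrinsics"],c["view"];d=c["z_map"];v,u=np.mgrid[0:480,0:640]
    P=np.stack([(u-K[0,2])/K[0,0]*d,-(v-K[1,2])/K[1,1]*d,-d],-1)
    W=(P-V[:3,3])@V[:3,:3]; W[d<=0]=np.nan; return W
def pix2plane(c,u,v,z):
    K,V=c["intrinsics"],c["view"];r=V[:3,:3].T@np.array([(u-K[0,2])/K[0,0],-(v-K[1,2])/K[1,1],-1]);o=-V[:3,:3].T@V[:3,3]
    return o+r*(z-o[2])/r[2]
def proj(c,p):
    K,V=c["intrinsics"],c["view"];q=V[:3,:3]@np.asarray(p)+V[:3,3];return K[0,0]*q[0]/-q[2]+K[0,2],K[1,1]*-q[1]/-q[2]+K[1,2]
E
python3 - <<'E'
from h import *
px={"mount":(223,335,.022),"ref":(357,193,.014),"vb":(256,228,.03),"shaft":(473,224,.052),"t3":(122,275,.005),"t2":(452,178,.005),"clamp":(338,266,.03)}
cs=[load("scene0"),load("side0")];Ws=[cloud(c) for c in cs]
bands={"mount":(.018,.026),"ref":(.010,.018),"vb":(.026,.036),"shaft":(.045,.057),"t3":(.006,.014),"t2":(.006,.014),"clamp":(.026,.033)}
for n,(u,v,z) in px.items():
    p=pix2plane(cs[0],u,v,z);print(n,p.round(3))
    R=.13 if n=="t3" else .09 if n in("t2","clamp") else .035
    for W in Ws:
        m=(np.hypot(W[...,0]-p[0],W[...,1]-p[1])<R);lo,hi=bands[n]
        q=W[m&(W[...,2]>lo)&(W[...,2]<hi)]
        if len(q)<5: print("  few",len(q), np.nanmax(W[m][:,2]) if m.any() else None);continue
        r=cv2.minAreaRect((q[:,:2]*1000).astype(np.float32))
        print("  n",len(q),"zmed",np.median(q[:,2]).round(4),"mean",q.mean(0).round(4),"rect",np.round(r[0],1),np.round(r[1],1),round(r[2],1))
# topdown
S=2.0 #px/mm ->0.5
out=[]
for i,c in enumerate(cs):
    pts=np.array([[.3,-.35],[.3,.45],[.9,.45],[.9,-.35]])
    src=np.float32([proj(c,[x,y,.01]) for x,y in pts]);dst=np.float32([[(.45-y)*1000,(.9-x)*1000] for x,y in pts])
    out.append(cv2.warpPerspective(c["color"],cv2.getPerspectiveTransform(src,dst),(800,600),flags=cv2.INTER_CUBIC))
    cv2.imwrite(f"pics/top{i}.png",out[-1][:,:,::-1])
E
```

```text
mount [ 0.659 -0.225  0.022]
  n 264 zmed 0.0217 mean [ 0.6573 -0.2248  0.0217] rect [ 656.7 -224.8] [28.5 29.2] 18.0
  n 144 zmed 0.0221 mean [ 0.6545 -0.2263  0.0221] rect [ 654.7 -225.9] [31.4 28.1] 39.1
ref [0.444 0.125 0.014]
  n 259 zmed 0.0137 mean [0.446  0.1251 0.0136] rect [443.9 126.4] [39.9 42.3] 52.4
  n 250 zmed 0.0143 mean [0.443  0.1242 0.0144] rect [443.9 124.9] [45.2 40.7] 49.6
vb [ 0.467 -0.103  0.03 ]
  n 207 zmed 0.0307 mean [ 0.4614 -0.1035  0.0303] rect [ 459.6 -102.8] [35.7 41.4] 75.0
  n 257 zmed 0.0308 mean [ 0.4582 -0.1024  0.0307] rect [ 458.7 -103.3] [38.7 41.3] 75.1
shaft [0.65  0.252 0.052]
  n 72 zmed 0.0514 mean [0.6497 0.2511 0.0507] rect [648.1 252.3] [16.2 18.5] 48.0
  n 38 zmed 0.0514 mean [0.6476 0.2499 0.0509] rect [648.6 251.2] [20.9 14.5] 51.1
t3 [ 0.452 -0.351  0.005]
  n 1149 zmed 0.0093 mean [ 0.4447 -0.3637  0.0093] rect [ 414.6 -363. ] [155.  227.4] 0.3
  n 1412 zmed 0.0097 mean [ 0.4474 -0.3592  0.0095] rect [ 448.3 -358.7] [221.6 177.5] 52.1
t2 [0.481 0.342 0.005]
  n 414 zmed 0.0088 mean [0.4843 0.3382 0.0088] rect [482.1 338.7] [137.9  72.8] 87.2
  n 413 zmed 0.009 mean [0.4816 0.3373 0.009 ] rect [480.9 337.7] [150.1 132.8] 52.7
clamp [ 0.617 -0.006  0.03 ]
  n 1615 zmed 0.0315 mean [ 0.6098 -0.0018  0.0311] rect [598.3   1.4] [ 86.6 136.4] 74.1
  n 753 zmed 0.0314 mean [ 0.6037 -0.0041  0.0309] rect [596.3  -0. ] [ 83.7 136.1] 74.3
```

View pics/top0.png

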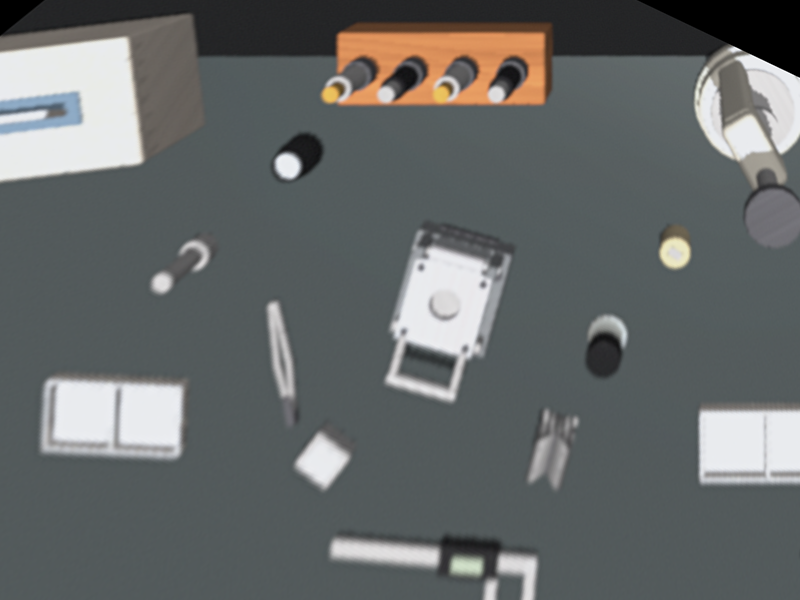

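The rectified top view (1 mm/px) shows the clamp handle facing the robot and the clamp yawed about -16°. The V-block groove is at about -15°, and tray_three is partly outside the window on the right. I'll refine the trays and clamp next.

```bash
python3 - <<'E'
from h import *
from scipy.ndimage import label
for n in("scene0","side0"):
    c=load(n);W=cloud(c);g=c["color"].min(-1)
    m=(g>110)&(W[...,2]<.016)
    L,_=label(m,np.ones((3,3)))
    for nm,p,R in(("t3",(.448,-.355),.11),("t2",(.483,.338),.08)):
        near=np.hypot(W[...,0]-p[0],W[...,1]-p[1])<R
        ids=np.bincount(L[near&m]);ids[0]=0;k=ids.argmax();q=W[L==k];q=q[(q[:,2]>-.002)&(q[:,2]<.013)]
        r=cv2.minAreaRect((q[:,:2]*1000).astype(np.float32));print(n,nm,len(q),np.round(r[0],1),np.round(r[1],1),round(r[2],1))
    # lid: top band
    m=(W[...,2]>.024)&(W[...,2]<.034)&(np.hypot(W[...,0]-.6,W[...,1])<.1);q=W[m]
    best=None
    a=np.radians(-16);
    for d in(-16,):
        e=np.array([np.cos(a),np.sin(a)]);f=np.array([-e[1],e[0]])
        s=q[:,:2]@e*1000;t=q[:,:2]@f*1000
        print("lid s",np.percentile(s,[0,1,99,100]).round(1),"t",np.percentile(t,[0,1,99,100]).round(1))
        h,b=np.histogram(s,bins=np.arange(s.min()//4*4,s.max()+4,4))
        for i in range(len(h)):
            w=(s>=b[i])&(s<b[i+1])
            if w.sum()>3: print(b[i],h[i],t[w].min().round(1),t[w].max().round(1))
from bench import viewer
c=viewer.read_camera("wrist");cv2.imwrite("pics/w0.png",c["color"][:,:,::-1]);print(c["intrinsics"],c["view"])
E
```

```text
scene0 t3 3976 [ 447.8 -352. ] [ 88.4 209.1] 0.3
scene0 t2 1488 [475.  345.1] [150.1  87.9] 87.1
lid s [502.4 506.6 641.5 642.9] t [122.9 127.3 204.7 209.7]
500.0 4 155.1 199.0
504.0 29 132.1 196.2
508.0 86 133.2 199.5
512.0 35 132.7 198.7
516.0 13 132.4 199.8
520.0 11 133.5 199.2
524.0 11 132.9 199.7
528.0 10 132.5 198.6
532.0 14 133.7 199.8
536.0 12 132.7 197.6
540.0 14 132.5 199.9
544.0 30 131.4 203.1
548.0 72 125.3 209.5
552.0 73 122.9 209.1
556.0 78 124.4 208.7
560.0 67 129.1 203.7
564.0 79 128.5 204.1
568.0 67 129.7 203.9
572.0 98 128.9 204.1
576.0 73 128.5 203.9
580.0 85 129.6 204.0
584.0 70 128.9 203.6
588.0 72 128.4 204.4
592.0 75 129.3 203.6
596.0 65 128.7 204.7
600.0 63 130.2 203.7
604.0 79 129.1 204.5
608.0 82 128.6 203.2
612.0 79 129.9 204.4
616.0 80 128.9 203.5
620.0 76 128.6 204.4
624.0 82 129.8 201.7
628.0 29 136.0 190.0
632.0 24 124.9 209.7
636.0 83 124.3 209.2
640.0 93 127.1 207.0
side0 t3 5086 [ 437.9 -362.1] [242.2 123. ] 89.5
side0 t2 1251 [487.6 345.7] [159.4  81.4] 87.0
lid s [501.7 503.1 638.3 641.4] t [121.8 125.1 204.8 206.2]
500.0 21 133.7 198.6
504.0 26 13
[... 353 characters left out ...]
 127.3 200.9
576.0 32 127.9 202.8
580.0 42 128.9 206.2
584.0 42 127.8 201.5
588.0 38 127.8 206.0
592.0 38 128.4 199.2
596.0 41 128.3 203.1
600.0 48 126.5 206.1
604.0 43 128.4 205.9
608.0 36 128.5 204.1
612.0 27 128.2 203.5
616.0 43 129.1 204.8
620.0 26 128.8 205.5
624.0 40 127.6 205.8
628.0 41 125.1 205.7
632.0 18 126.4 198.0
636.0 10 122.8 199.3
640.0 7 143.6 198.6
[[371.64829954   0.         322.64235019]
 [  0.         371.64829954 239.247232  ]
 [  0.           0.           1.        ]] [[-0.37413547 -0.92737312  0.00132171  0.67400548]
 [ 0.89234787 -0.3603923  -0.27172169  0.03293179]
 [ 0.25246372 -0.10048129  0.96237497 -0.39073756]
 [ 0.          0.          0.          1.        ]]
```

View pics/w0.png

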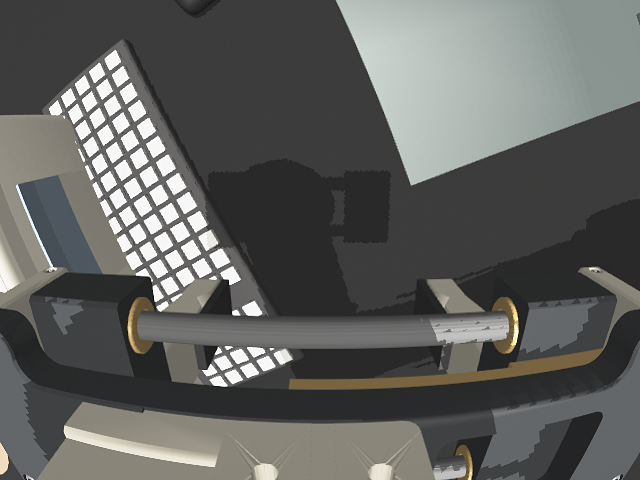

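The wrist view shows the two fingers at (205,330) and (450,320) and nothing of the task yet. The clamp comes out at about (0.612,-0.002), yaw -16°, with the bail at (0.533,0.020). The trays need their corners read off an enlarged crop.

```bash
python3 - <<'E'
from h import *
a,b=load("scene0")["color"],load("side0")["color"]
f=lambda im,u,v,w,h,k:cv2.resize(im[v:v+h,u:u+w],None,fx=k,fy=k,interpolation=cv2.INTER_CUBIC)
can=np.zeros((600,800,3),np.uint8)
def put(im,x,y): can[y:y+im.shape[0],x:x+im.shape[1]]=im
put(f(a,50,235,140,80,3),0,0)      # 420x240
put(f(a,410,155,80,45,4),440,0)    # 320x180
put(f(b,345,335,130,115,3),0,250)   # 390x345
put(f(b,170,165,70,60,5),420,250)    # 350x300
cv2.imwrite("pics/crops.png",can[:,:,::-1])
E
```

```text
(no output)
```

View pics/crops.png

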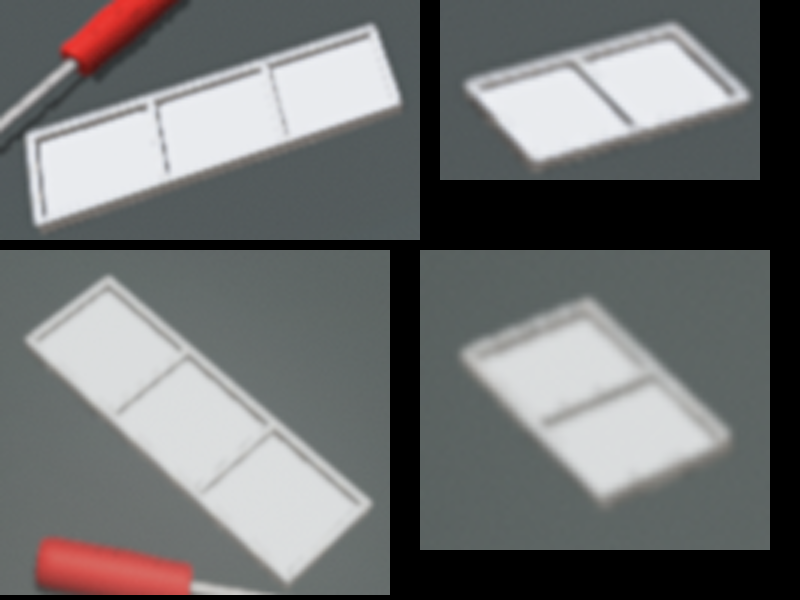

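Tray rim corners are legible in all four crops: scene t3 (25,133) (375,24) (402,102) (37,224), plus the matching corners in the other three. I'll solve the trays from these and write a move planner.

```bash
cat > plan.py <<'E'
import sys,numpy as np
from scipy.spatial.transform import Rotation as Ro
from bench import readout
def plan(x,y,z,close=None,grip=1.0,n=None):
    """rows to bring TCP to x,y,z (m), tool y along world angle `close` (deg, mod 180), tool upright"""
    s=readout.read_state();p,R=s["eef_pos"].copy(),s["ee_rot"].copy()
    c0=np.degrees(np.arctan2(R[1,1],R[0,1]))
    if close is None: close=c0
    d=(close-c0+90)%180-90; c=np.radians(c0+d)
    yv=np.array([np.cos(c),np.sin(c),0]);zv=np.array([0,0,-1.]);T=np.stack([np.cross(yv,zv),yv,zv],1)
    rv=Ro.from_matrix(R.T@T).as_rotvec();dp=np.array([x,y,z])-p
    k=n or int(np.ceil(max(np.linalg.norm(dp)/.0295,np.abs(rv).max()/.118,1)))
    for i in range(k):
        t=R.T@(dp/k)/.03; print([grip,[round(float(a),2)for a in t],[round(float(a),2)for a in rv/k/.12]])
        R=R@Ro.from_rotvec(rv/k).as_matrix()
    print("k",k,"from",p.round(4),"d",d.round(1),"force",s["ft_force"].round(1),"open",s["opening"].round(4),"t",s["time"])
if __name__=="__main__":
    a=sys.argv[1:];plan(*map(float,a[:3]),None if len(a)<4 or a[3]=="-" else float(a[3]),float(a[4]) if len(a)>4 else 1.0)
E
python3 - <<'E'
from h import *
A,B=load("scene0"),load("side0")
for nm,c,pts in(("t3",A,[(50+x/3,235+y/3) for x,y in[(25,133),(375,24),(402,102),(37,224)]]),
 ("t3",B,[(345+x/3,335+(y-250)/3) for x,y in[(25,340),(108,276),(373,503),(288,582)]]),
 ("t2",A,[(410+(x-440)/4,155+y/4) for x,y in[(464,86),(675,22),(751,97),(537,162)]]),
 ("t2",B,[(170+(x-420)/5,165+(y-250)/5) for x,y in[(461,353),(589,298),(731,437),(604,500)]])):
    P=np.array([pix2plane(c,u,v,.01)[:2] for u,v in pts])*1000
    r=cv2.minAreaRect(P.astype(np.float32));print(nm,P.mean(0).round(1),np.round(r[1],1),round(r[2],1))
E
python3 plan.py .4 .4 .22 74 ; python3 plan.py .5333 .0202 .12 74
```

```text
t3 [ 454.7 -349.4] [ 71.4 203.3] 0.1
t3 [ 454.1 -351.3] [ 70.3 202.2] 0.3
t2 [484.1 338. ] [139.6  72. ] 88.8
t2 [482.9 335.6] [141.3  71.3] 87.1
[1.0, [0.74, 0.51, 0.02], [0.0, -0.0, -0.09]]
[1.0, [0.73, 0.52, 0.02], [0.0, -0.0, -0.09]]
[1.0, [0.73, 0.53, 0.02], [0.0, -0.0, -0.09]]
[1.0, [0.72, 0.54, 0.02], [0.0, -0.0, -0.09]]
[1.0, [0.71, 0.54, 0.02], [0.0, -0.0, -0.09]]
[1.0, [0.71, 0.55, 0.02], [0.0, -0.0, -0.09]]
[1.0, [0.7, 0.56, 0.02], [0.0, -0.0, -0.09]]
[1.0, [0.7, 0.57, 0.02], [0.0, -0.0, -0.09]]
[1.0, [0.69, 0.57, 0.02], [0.0, -0.0, -0.09]]
[1.0, [0.69, 0.58, 0.02], [0.0, -0.0, -0.09]]
[1.0, [0.71, 0.66, 0.15], [0.0, -0.0, -0.04]]
[1.0, [0.7, 0.66, 0.15], [0.0, -0.0, -0.04]]
[1.0, [0.7, 0.67, 0.15], [0.0, -0.0, -0.04]]
[1.0, [0.7, 0.67, 0.15], [0.0, -0.0, -0.04]]
[1.0, [0.69, 0.67, 0.15], [0.0, -0.0, -0.04]]
[1.0, [0.69, 0.68, 0.15], [0.0, -0.0, -0.04]]
[1.0, [0.69, 0.68, 0.15], [0.0, -0.0, -0.04]]
[1.0, [0.68, 0.68, 0.15], [0.0, -0.0, -0.04]]
[1.0, [0.68, 0.69, 0.15], [0.0, -0.0, -0.04]]
[1.0, [0.68, 0.69, 0.15], [0.0, -0.0, -0.04]]
[1.0, [0.67, 0.69, 0.15], [0.0, -0.0, -
[... 1135 characters left out ...]
^^^
AttributeError: 'float' object has no attribute 'round'
Traceback (most recent call last):
  File "plan.py", line 18, in <module>
    a=sys.argv[1:];plan(*map(float,a[:3]),None if len(a)<4 or a[3]=="-" else float(a[3]),float(a[4]) if len(a)>4 else 1.0)
                   ~~~~^^^^^^^^^^^^^^^^^^^^^^^^^^^^^^^^^^^^^^^^^^^^^^^^^^^^^^^^^^^^^^^^^^^^^^^^^^^^^^^^^^^^^^^^^^^^^^^^^^^
  File "plan.py", line 16, in plan
    print("k",k,"from",p.round(4),"d",d.round(1),"force",s["ft_force"].round(1),"open",s["opening"].round(4),"t",s["time"])
                                                                                       ^^^^^^^^^^^^^^^^^^
AttributeError: 'float' object has no attribute 'round'
```

```bash
cat > plan.py <<'E'
import sys,numpy as np
from scipy.spatial.transform import Rotation as Ro
from bench import readout
def plan(x,y,z,close=None,tilt=True):
    """turn rows, then shift rows to bring TCP to x,y,z, tool y along world angle `close` (deg, mod 180), upright"""
    s=readout.read_state();p,R=s["eef_pos"],s["ee_rot"]
    c0=np.degrees(np.arctan2(R[1,1],R[0,1]));d=0 if close is None else (close-c0+90)%180-90;c=np.radians(c0+d)
    yv=np.array([np.cos(c),np.sin(c),0]);zv=np.array([0,0,-1.]);T=np.stack([np.cross(yv,zv),yv,zv],1)
    rv=Ro.from_matrix(R.T@T).as_rotvec();dp=T.T@(np.array([x,y,z])-p)
    m=int(np.ceil(np.abs(rv).max()/.12)) if np.abs(rv).max()>.004 else 0;k=max(1,int(np.ceil(np.abs(dp).max()/.03)))
    print("turn",m,"x",(rv/max(m,1)/.12).round(2),"| shift",k,"x",(dp/k/.03).round(2),"tot mm",(dp*1000).round(1))
    print("from",(p*1000).round(1),"close",round(float(c0),1),"F",s["ft_force"].round(1),"open",round(float(s["opening"])*1000,1),"gf",round(float(s["gripper_force"]),1),"t",round(float(s["time"]),2))
a=sys.argv[1:];plan(*map(float,a[:3]),float(a[3]) if len(a)>3 else None)
E
python3 plan.py .6485 .251 .12
```

```text
turn 0 x [ 0.01 -0.    0.  ] | shift 17 x [0.99 0.39 0.21] tot mm [507.3 199.  105.8]
from [252.6 625.5 225.8] close -112.0 F [-0.7  0.2  0. ] open 87.7 gf 0.0 t 0.15
```

step_arm(
  commands=[
    [1, [0.99, 0.39, 0.21], [0, 0, 0]],
    [1, [0.99, 0.39, 0.21], [0, 0, 0]],
    [1, [0.99, 0.39, 0.21], [0, 0, 0]],
    [1, [0.99, 0.39, 0.21], [0, 0, 0]],
    [1, [0.99, 0.39, 0.21], [0, 0, 0]],
    [1, [0.99, 0.39, 0.21], [0, 0, 0]],
    [1, [0.99, 0.39, 0.21], [0, 0, 0]],
    [1, [0.99, 0.39, 0.21], [0, 0, 0]],
    [1, [0.99, 0.39, 0.21], [0, 0, 0]],
    [1, [0.99, 0.39, 0.21], [0, 0, 0]],
  ],
)

```text
time: 1.15
eef_pos: [0.485, 0.4051, 0.1631]
ee_rot: [[0.927, -0.374, -0.0], [-0.374, -0.927, -0.0], [-0.0, 0.0, -1.0]]
ft_force: [0.2, 0.7, -0.1]
opening: 0.0872
gripper_force: 0.0
```

step_arm(
  commands=[
    [1, [0.99, 0.39, 0.21], [0, 0, 0]],
    [1, [0.99, 0.39, 0.21], [0, 0, 0]],
    [1, [0.99, 0.39, 0.21], [0, 0, 0]],
    [1, [0.99, 0.39, 0.21], [0, 0, 0]],
    [1, [0.99, 0.39, 0.21], [0, 0, 0]],
    [1, [0.99, 0.39, 0.21], [0, 0, 0]],
    [1, [0.99, 0.39, 0.21], [0, 0, 0]],
    [1, [0, 0, 0], [0, 0, 0]],
    [1, [0, 0, 0], [0, 0, 0]],
  ],
)

```text
time: 2.05
eef_pos: [0.6465, 0.2515, 0.1186]
ee_rot: [[0.927, -0.376, -0.001], [-0.376, -0.927, -0.001], [-0.001, 0.001, -1.0]]
ft_force: [-0.1, -0.1, -0.1]
opening: 0.0874
gripper_force: 0.0
```

```bash
python3 plan.py .6485 .251 .022; python3 - <<'E'
from bench import viewer
import cv2
for n in("scene","wrist"):
    c=viewer.read_camera(n)["color"][:,:,::-1];cv2.imwrite(f"pics/{n}1.png",c)
E
```

```text
turn 0 x [ 0.01  0.01 -0.  ] | shift 4 x [ 0.02 -0.    0.81] tot mm [ 2.  -0.3 96.6]
from [646.5 251.5 118.6] close -112.1 F [-0.1 -0.1 -0.1] open 87.4 gf 0.0 t 2.05
```

View pics/wrist1.png

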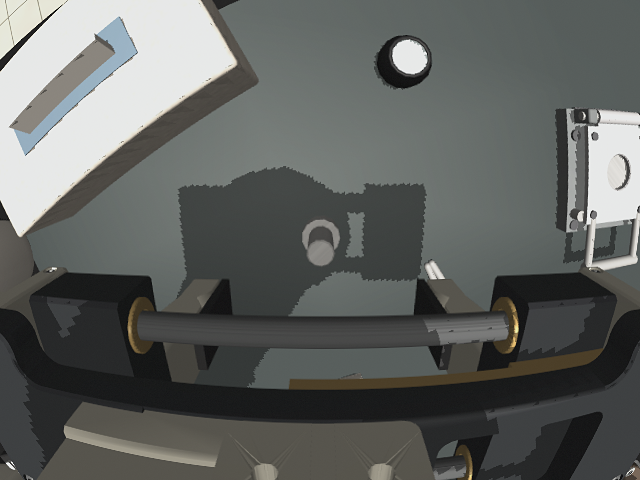

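The shaft is centred between the fingers, at (320,250) in the wrist view. I'll descend and grip.

step_arm(
  commands=[
    [1, [0.02, 0, 0.9], [0, 0, 0]],
    [1, [0.02, 0, 0.9], [0, 0, 0]],
    [1, [0.02, 0, 0.8], [0, 0, 0]],
    [1, [0.02, 0, 0.6], [0, 0, 0]],
    [1, [0, 0, 0], [0, 0, 0]],
    [0, [0, 0, 0], [0, 0, 0]],
    [0, [0, 0, 0], [0, 0, 0]],
    [0, [0, 0, 0], [0, 0, 0]],
    [0, [0, 0, 0], [0, 0, 0]],
    [0, [0, 0, 0], [0, 0, 0]],
  ],
)

```text
time: 3.15
eef_pos: [0.6489, 0.2516, 0.0242]
ee_rot: [[0.927, -0.374, 0.001], [-0.374, -0.927, 0.001], [0.001, -0.001, -1.0]]
ft_force: [0.1, -0.2, 0.1]
opening: 0.053
gripper_force: 0.0
```

step_arm(
  commands=[
    [0, [0, 0, 0], [0, 0, 0]],
    [0, [0, 0, 0], [0, 0, 0]],
    [0, [0, 0, 0], [0, 0, 0]],
  ],
)

```text
time: 3.45
eef_pos: [0.6487, 0.2514, 0.0235]
ee_rot: [[0.927, -0.374, -0.0], [-0.374, -0.927, -0.0], [-0.0, 0.0, -1.0]]
ft_force: [-0.4, 0.4, 0.2]
opening: 0.0294
gripper_force: 0.0
```

```bash
python3 plan.py .6485 .251 .08;  python3 plan.py .4847 .370 .08
```

```text
turn 0 x [ 0.  0. -0.] | shift 2 x [ 0.    0.01 -0.94] tot mm [  0.    0.5 -56.5]
from [648.7 251.4  23.5] close -112.0 F [-0.4  0.4  0.2] open 29.4 gf 0.0 t 3.45
turn 0 x [ 0.  0. -0.] | shift 7 x [-0.94 -0.23 -0.27] tot mm [-196.4  -48.5  -56.5]
from [648.7 251.4  23.5] close -112.0 F [-0.4  0.4  0.2] open 29.4 gf 0.0 t 3.45
```

step_arm(
  commands=[
    [0, [0, 0, 0], [0, 0, 0]],
    [0, [0, 0, 0], [0, 0, 0]],
    [0, [0, 0, 0], [0, 0, 0]],
    [0, [0, 0, 0], [0, 0, 0]],
    [0, [0, 0, 0], [0, 0, 0]],
    [0, [0, 0, -0.3], [0, 0, 0]],
    [0, [0, 0, -0.8], [0, 0, 0]],
    [0, [0, 0, -0.8], [0, 0, 0]],
    [0, [0, 0, 0], [0, 0, 0]],
  ],
)

```text
time: 4.35
eef_pos: [0.6508, 0.2525, 0.085]
ee_rot: [[0.928, -0.374, 0.005], [-0.374, -0.928, 0.003], [0.004, -0.005, -1.0]]
ft_force: [-0.2, 1.2, -0.3]
opening: 0.0164
gripper_force: 30.0
```

```bash
python3 plan.py .4847 .370 .06
```

```text
turn 1 x [-0.04 -0.03 -0.  ] | shift 7 x [-0.94 -0.22  0.12] tot mm [-197.9  -46.9   25. ]
from [650.8 252.5  85. ] close -111.9 F [-0.2  1.2 -0.3] open 16.4 gf 30.0 t 4.35
```

step_arm(
  commands=[
    [0, [-0.5, -0.12, 0], [0, 0, 0]],
    [0, [-0.94, -0.22, 0.1], [0, 0, 0]],
    [0, [-0.94, -0.22, 0.1], [0, 0, 0]],
    [0, [-0.94, -0.22, 0.1], [0, 0, 0]],
    [0, [-0.94, -0.22, 0.1], [0, 0, 0]],
    [0, [-0.94, -0.22, 0.1], [0, 0, 0]],
    [0, [-0.94, -0.22, 0.1], [0, 0, 0]],
    [0, [-0.44, -0.12, 0.1], [0, 0, 0]],
    [0, [0, 0, 0], [0, 0, 0]],
    [0, [0, 0, 0], [0, 0, 0]],
  ],
)

```text
time: 5.35
eef_pos: [0.4829, 0.3687, 0.0592]
ee_rot: [[0.928, -0.374, -0.0], [-0.374, -0.928, -0.001], [-0.0, 0.001, -1.0]]
ft_force: [-0.2, 0.0, -1.6]
opening: 0.0163
gripper_force: 30.0
```

```bash
python3 plan.py .4847 .370 .0275;python3 - <<'E'
from bench import viewer
import cv2
c=viewer.read_camera("side")["color"][:,:,::-1];cv2.imwrite("pics/s2.png",cv2.resize(c[100:300,80:380],None,fx=2.5,fy=2.5))
E
```

```text
turn 0 x [ 0.01  0.   -0.  ] | shift 2 x [ 0.02 -0.03  0.53] tot mm [ 1.2 -1.9 31.7]
from [482.9 368.7  59.2] close -111.9 F [-0.2  0.  -1.6] open 16.3 gf 30.0 t 5.35
```

View pics/s2.png

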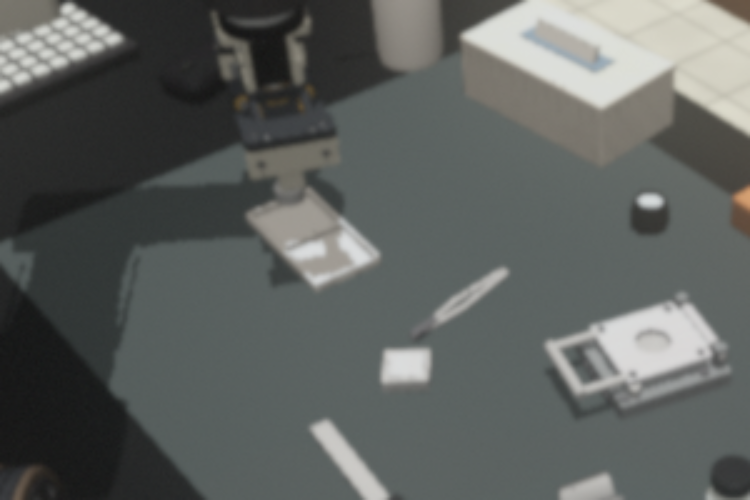

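The shaft hangs at crop (290,190), above the far compartment. I'll lower it gently.

step_arm(
  commands=[
    [0, [0.02, -0.03, 0.5], [0, 0, 0]],
    [0, [0.02, -0.03, 0.45], [0, 0, 0]],
    [0, [0, 0, 0.03], [0, 0, 0]],
    [0, [0, 0, 0.03], [0, 0, 0]],
    [0, [0, 0, 0.03], [0, 0, 0]],
    [0, [0, 0, 0], [0, 0, 0]],
    [0, [0, 0, 0], [0, 0, 0]],
    [0, [0, 0, 0], [0, 0, 0]],
  ],
)

```text
time: 6.2
eef_pos: [0.4851, 0.3702, 0.0287]
ee_rot: [[0.927, -0.374, 0.0], [-0.374, -0.927, 0.001], [0.0, -0.001, -1.0]]
ft_force: [-0.2, -0.3, -1.8]
opening: 0.0168
gripper_force: 30.0
```

step_arm(
  commands=[
    [0, [0, 0, 0.02], [0, 0, 0]],
    [0, [0, 0, 0.02], [0, 0, 0]],
    [0, [0, 0, 0.02], [0, 0, 0]],
    [0, [0, 0, 0], [0, 0, 0]],
    [0, [0, 0, 0], [0, 0, 0]],
  ],
)

```text
time: 6.7
eef_pos: [0.4849, 0.37, 0.0264]
ee_rot: [[0.927, -0.374, -0.0], [-0.374, -0.927, -0.0], [-0.0, 0.0, -1.0]]
ft_force: [-0.1, -1.1, -1.8]
opening: 0.0171
gripper_force: 30.0
```

step_arm(
  commands=[
    [0, [0, 0, 0.02], [0, 0, 0]],
    [0, [0, 0, 0], [0, 0, 0]],
    [0, [0, 0, 0], [0, 0, 0]],
  ],
)

```text
time: 7.0
eef_pos: [0.485, 0.3701, 0.0263]
ee_rot: [[0.927, -0.374, 0.0], [-0.374, -0.927, 0.0], [0.0, -0.0, -1.0]]
ft_force: [-2.3, -0.3, 5.3]
opening: 0.0164
gripper_force: 30.0
```

step_arm(
  commands=[
    [0, [0, 0, 0.02], [0, 0, 0]],
    [0, [0, 0, 0], [0, 0, 0]],
    [0, [0, 0, 0], [0, 0, 0]],
  ],
)

```text
time: 7.3
eef_pos: [0.485, 0.3701, 0.0262]
ee_rot: [[0.927, -0.374, 0.0], [-0.374, -0.927, 0.0], [0.0, -0.0, -1.0]]
ft_force: [-3.0, -1.4, 11.3]
opening: 0.0168
gripper_force: 30.0
```

step_arm(
  commands=[
    [1, [0, 0, 0], [0, 0, 0]],
    [1, [0, 0, 0], [0, 0, 0]],
    [1, [0, 0, 0], [0, 0, 0]],
    [1, [0, 0, 0], [0, 0, 0]],
    [1, [0, 0, -0.2], [0, 0, 0]],
    [1, [0, 0, -0.8], [0, 0, 0]],
    [1, [0, 0, -1], [0, 0, 0]],
    [1, [0, 0, -1], [0, 0, 0]],
    [1, [0, 0, 0], [0, 0, 0]],
    [1, [0, 0, 0], [0, 0, 0]],
  ],
)

```text
time: 8.3
eef_pos: [0.4852, 0.3704, 0.1164]
ee_rot: [[0.927, -0.375, 0.001], [-0.375, -0.927, 0.002], [0.0, -0.002, -1.0]]
ft_force: [-1.1, -0.6, -1.4]
opening: 0.0867
gripper_force: 0.0
```

```bash
python3 plan.py .460 -.103 .10 75
```

```text
turn 2 x [-0.01 -0.   -0.51] | shift 16 x [0.2  0.97 0.03] tot mm [ 98.2 463.8  16.4]
from [485.2 370.4 116.4] close -112.0 F [-1.1 -0.6 -1.4] open 86.7 gf 0.0 t 8.3
```

step_arm(
  commands=[
    [1, [0, 0, 0], [0, 0, -0.51]],
    [1, [0, 0, 0], [0, 0, -0.51]],
    [1, [0.2, 0.97, 0.03], [0, 0, 0]],
    [1, [0.2, 0.97, 0.03], [0, 0, 0]],
    [1, [0.2, 0.97, 0.03], [0, 0, 0]],
    [1, [0.2, 0.97, 0.03], [0, 0, 0]],
    [1, [0.2, 0.97, 0.03], [0, 0, 0]],
    [1, [0.2, 0.97, 0.03], [0, 0, 0]],
    [1, [0.2, 0.97, 0.03], [0, 0, 0]],
    [1, [0.2, 0.97, 0.03], [0, 0, 0]],
  ],
)

```text
time: 9.3
eef_pos: [0.4702, 0.1311, 0.1071]
ee_rot: [[0.966, -0.258, -0.002], [-0.258, -0.966, -0.001], [-0.001, 0.001, -1.0]]
ft_force: [0.1, -0.2, 0.1]
opening: 0.0876
gripper_force: 0.0
```

step_arm(
  commands=[
    [1, [0.2, 0.97, 0.03], [0, 0, 0]],
    [1, [0.2, 0.97, 0.03], [0, 0, 0]],
    [1, [0.2, 0.97, 0.03], [0, 0, 0]],
    [1, [0.2, 0.97, 0.03], [0, 0, 0]],
    [1, [0.2, 0.97, 0.03], [0, 0, 0]],
    [1, [0.2, 0.97, 0.03], [0, 0, 0]],
    [1, [0.2, 0.97, 0.03], [0, 0, 0]],
    [1, [0.2, 0.97, 0.03], [0, 0, 0]],
    [1, [0, 0, 0], [0, 0, 0]],
    [1, [0, 0, 0], [0, 0, 0]],
  ],
)

```text
time: 10.3
eef_pos: [0.4566, -0.1052, 0.1]
ee_rot: [[0.966, -0.26, -0.002], [-0.26, -0.966, -0.0], [-0.002, 0.001, -1.0]]
ft_force: [0.3, 1.0, 0.2]
opening: 0.0875
gripper_force: 0.0
```

```bash
python3 plan.py .4592 -.103 .016 75; python3 - <<'E'
from bench import viewer
import cv2
c=viewer.read_camera("wrist")["color"][:,:,::-1];cv2.imwrite("pics/w2.png",c)
E
```

```text
turn 0 x [ 0.01  0.01 -0.01] | shift 3 x [ 0.02 -0.03  0.93] tot mm [ 2.  -2.8 84. ]
from [ 456.6 -105.2  100. ] close -105.1 F [0.3 1.  0.2] open 87.5 gf 0.0 t 10.3
```

View pics/w2.png

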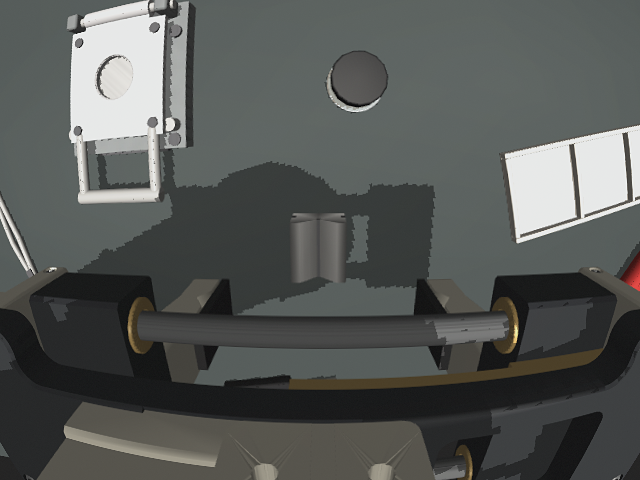

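The V-block sits centred between the fingers at (318,248), with its groove square to the closing line. I'll descend and grip.

step_arm(
  commands=[
    [1, [0.03, -0.04, 0.9], [0, 0, 0]],
    [1, [0.03, -0.04, 0.9], [0, 0, 0]],
    [1, [0, 0, 0.7], [0, 0, 0]],
    [1, [0, 0, 0.3], [0, 0, 0]],
    [0.2, [0, 0, 0], [0, 0, 0]],
    [0, [0, 0, 0], [0, 0, 0]],
    [0, [0, 0, 0], [0, 0, 0]],
    [0, [0, 0, 0], [0, 0, 0]],
    [0, [0, 0, 0], [0, 0, 0]],
    [0, [0, 0, 0], [0, 0, 0]],
  ],
)

```text
time: 11.35
eef_pos: [0.46, -0.1027, 0.0173]
ee_rot: [[0.966, -0.259, 0.001], [-0.259, -0.966, 0.0], [0.001, -0.0, -1.0]]
ft_force: [-0.6, 0.5, 0.4]
opening: 0.0449
gripper_force: 0.0
```

step_arm(
  commands=[
    [0, [0, 0, 0], [0, 0, 0]],
    [0, [0, 0, 0], [0, 0, 0]],
    [0, [0, 0, 0], [0, 0, 0]],
    [0, [0, 0, -0.2], [0, 0, 0]],
    [0, [0, 0, -0.8], [0, 0, 0]],
    [0, [0, 0, -1], [0, 0, 0]],
    [0, [0, 0, -1], [0, 0, 0]],
    [0, [0, 0, 0], [0, 0, 0]],
    [0, [0, 0, 0], [0, 0, 0]],
  ],
)

```text
time: 12.25
eef_pos: [0.4597, -0.1025, 0.1072]
ee_rot: [[0.966, -0.259, 0.001], [-0.259, -0.966, 0.001], [0.001, -0.001, -1.0]]
ft_force: [-0.1, -0.1, -3.6]
opening: 0.0358
gripper_force: 30.0
```

```bash
python3 plan.py .4823 .3038 .08 -2
```

```text
turn 12 x [-0.   -0.    0.93] | shift 14 x [-0.97 -0.02  0.06] tot mm [-406.9   -8.4   27.2]
from [ 459.7 -102.5  107.2] close -105.0 F [-0.1 -0.1 -3.6] open 35.8 gf 30.0 t 12.25
```

step_arm(
  commands=[
    [0, [0, 0, 0], [0, 0, 0.93]],
    [0, [0, 0, 0], [0, 0, 0.93]],
    [0, [0, 0, 0], [0, 0, 0.93]],
    [0, [0, 0, 0], [0, 0, 0.93]],
    [0, [0, 0, 0], [0, 0, 0.93]],
    [0, [0, 0, 0], [0, 0, 0.93]],
    [0, [0, 0, 0], [0, 0, 0.93]],
    [0, [0, 0, 0], [0, 0, 0.93]],
    [0, [0, 0, 0], [0, 0, 0.93]],
    [0, [0, 0, 0], [0, 0, 0.93]],
  ],
)

```text
time: 13.25
eef_pos: [0.4584, -0.1028, 0.1052]
ee_rot: [[0.187, -0.982, -0.003], [-0.982, -0.187, -0.0], [-0.0, 0.003, -1.0]]
ft_force: [0.5, 0.6, -2.3]
opening: 0.0357
gripper_force: 30.0
```

step_arm(
  commands=[
    [0, [0, 0, 0], [0, 0, 0.93]],
    [0, [0, 0, 0], [0, 0, 0.93]],
    [0, [-0.97, -0.02, 0], [0, 0, 0]],
    [0, [-0.97, -0.02, 0], [0, 0, 0]],
    [0, [-0.97, -0.02, 0], [0, 0, 0]],
    [0, [-0.97, -0.02, 0], [0, 0, 0]],
    [0, [-0.97, -0.02, 0], [0, 0, 0]],
    [0, [-0.97, -0.02, 0], [0, 0, 0]],
    [0, [-0.97, -0.02, 0], [0, 0, 0]],
    [0, [-0.97, -0.02, 0], [0, 0, 0]],
  ],
)

```text
time: 14.25
eef_pos: [0.4702, 0.1304, 0.1053]
ee_rot: [[-0.03, -1.0, -0.003], [-1.0, 0.03, -0.002], [0.002, 0.003, -1.0]]
ft_force: [0.8, -0.6, -2.2]
opening: 0.0358
gripper_force: 30.0
```

step_arm(
  commands=[
    [0, [-0.97, -0.02, 0], [0, 0, 0]],
    [0, [-0.97, -0.02, 0], [0, 0, 0]],
    [0, [-0.97, -0.02, 0], [0, 0, 0]],
    [0, [-0.97, -0.02, 0], [0, 0, 0]],
    [0, [-0.97, -0.02, 0], [0, 0, 0]],
    [0, [-0.97, -0.02, 0], [0, 0, 0]],
    [0, [0, 0, 0], [0, 0, 0]],
    [0, [0, 0, 0], [0, 0, 0]],
    [0, [0, 0, 0], [0, 0, 0]],
  ],
)

```text
time: 15.15
eef_pos: [0.4795, 0.303, 0.1056]
ee_rot: [[-0.03, -1.0, -0.002], [-1.0, 0.03, -0.002], [0.002, 0.002, -1.0]]
ft_force: [-0.6, -0.3, -1.4]
opening: 0.0354
gripper_force: 30.0
```

```bash
python3 plan.py .4823 .3038 .0225 -2
```

```text
turn 1 x [ 0.02 -0.02  0.04] | shift 3 x [-0.01 -0.03  0.92] tot mm [-0.9 -2.8 83.1]
from [479.5 303.  105.6] close 178.3 F [-0.6 -0.3 -1.4] open 35.4 gf 30.0 t 15.15
```

step_arm(
  commands=[
    [0, [-0.01, -0.03, 0.9], [0, 0, 0]],
    [0, [-0.01, -0.03, 0.9], [0, 0, 0]],
    [0, [0, -0.02, 0.7], [0, 0, 0]],
    [0, [0, 0, 0.2], [0, 0, 0]],
    [0, [0, 0, 0.03], [0, 0, 0]],
    [0, [0, 0, 0.03], [0, 0, 0]],
    [0, [0, 0, 0], [0, 0, 0]],
    [0, [0, 0, 0], [0, 0, 0]],
  ],
)

```text
time: 15.95
eef_pos: [0.4831, 0.3052, 0.0251]
ee_rot: [[-0.03, -1.0, 0.001], [-1.0, 0.03, 0.001], [-0.001, -0.001, -1.0]]
ft_force: [1.0, 0.0, -1.8]
opening: 0.0357
gripper_force: 30.0
```

step_arm(
  commands=[
    [0, [0, 0, 0.02], [0, 0, 0]],
    [0, [0, 0, 0.02], [0, 0, 0]],
    [0, [0, 0, 0], [0, 0, 0]],
    [0, [0, 0, 0], [0, 0, 0]],
  ],
)

```text
time: 16.35
eef_pos: [0.4827, 0.3048, 0.0229]
ee_rot: [[-0.03, -1.0, 0.0], [-1.0, 0.03, 0.0], [-0.0, -0.0, -1.0]]
ft_force: [0.3, -0.2, -3.0]
opening: 0.0359
gripper_force: 30.0
```

step_arm(
  commands=[
    [0, [0, 0, 0.03], [0, 0, 0]],
    [0, [0, 0, 0.03], [0, 0, 0]],
    [0, [0, 0, 0.02], [0, 0, 0]],
    [0, [0, 0, 0], [0, 0, 0]],
    [0, [0, 0, 0], [0, 0, 0]],
  ],
)

```text
time: 16.85
eef_pos: [0.4827, 0.3047, 0.0204]
ee_rot: [[-0.03, -1.0, -0.0], [-1.0, 0.03, -0.0], [0.0, 0.0, -1.0]]
ft_force: [0.6, 0.1, -2.4]
opening: 0.036
gripper_force: 30.0
```

step_arm(
  commands=[
    [0, [0, 0, 0.02], [0, 0, 0]],
    [0, [0, 0, 0], [0, 0, 0]],
    [0, [0, 0, 0], [0, 0, 0]],
  ],
)

```text
time: 17.15
eef_pos: [0.4827, 0.3048, 0.0201]
ee_rot: [[-0.03, -1.0, 0.0], [-1.0, 0.03, 0.0], [-0.0, -0.0, -1.0]]
ft_force: [-1.5, -1.1, 1.6]
opening: 0.0356
gripper_force: 30.0
```

step_arm(
  commands=[
    [0, [0, 0, 0.02], [0, 0, 0]],
    [0, [0, 0, 0], [0, 0, 0]],
    [0, [0, 0, 0], [0, 0, 0]],
  ],
)

```text
time: 17.45
eef_pos: [0.4827, 0.3048, 0.0201]
ee_rot: [[-0.03, -1.0, 0.0], [-1.0, 0.03, 0.0], [-0.0, -0.0, -1.0]]
ft_force: [-3.2, -1.3, 7.4]
opening: 0.0361
gripper_force: 30.0
```

step_arm(
  commands=[
    [1, [0, 0, 0], [0, 0, 0]],
    [1, [0, 0, 0], [0, 0, 0]],
    [1, [0, 0, 0], [0, 0, 0]],
    [1, [0, 0, -0.2], [0, 0, 0]],
    [1, [0, 0, -0.8], [0, 0, 0]],
    [1, [0, 0, -1], [0, 0, 0]],
    [1, [0, 0, -1], [0, 0, 0]],
    [1, [0, 0, 0], [0, 0, 0]],
    [1, [0, 0, 0], [0, 0, 0]],
  ],
)

```text
time: 18.35
eef_pos: [0.483, 0.3052, 0.1103]
ee_rot: [[-0.03, -1.0, 0.001], [-1.0, 0.03, 0.002], [-0.002, -0.001, -1.0]]
ft_force: [-0.9, -0.8, -0.8]
opening: 0.0873
gripper_force: 0.0
```

```bash
python3 plan.py .444 .1255 .08 -40;python3 plan.py .444 .1255 .08 50; python3 - <<'E'
from bench import viewer,readout
import cv2
print(readout.read_state()["joint_pos"])
c=viewer.read_camera("scene")["color"][:,:,::-1];cv2.imwrite("pics/s3.png",cv2.resize(c[100:300,300:560],None,fx=3,fy=3))
E
```

```text
turn 6 x [-0.    0.    0.93] | shift 6 x [ 0.9  -0.48  0.17] tot mm [162.7 -85.7  30.3]
from [483.  305.2 110.3] close 178.3 F [-0.9 -0.8 -0.8] open 87.3 gf 0.0 t 18.35
turn 8 x [-0.    0.   -0.94] | shift 6 x [0.48 0.9  0.17] tot mm [ 85.7 162.7  30.3]
from [483.  305.2 110.3] close 178.3 F [-0.9 -0.8 -0.8] open 87.3 gf 0.0 t 18.35
[ 9.05843459e-01  2.91547109e-01 -3.74954426e-01 -1.41139939e-04
 -9.02030010e-01 -9.35647191e-01]
```

View pics/s3.png

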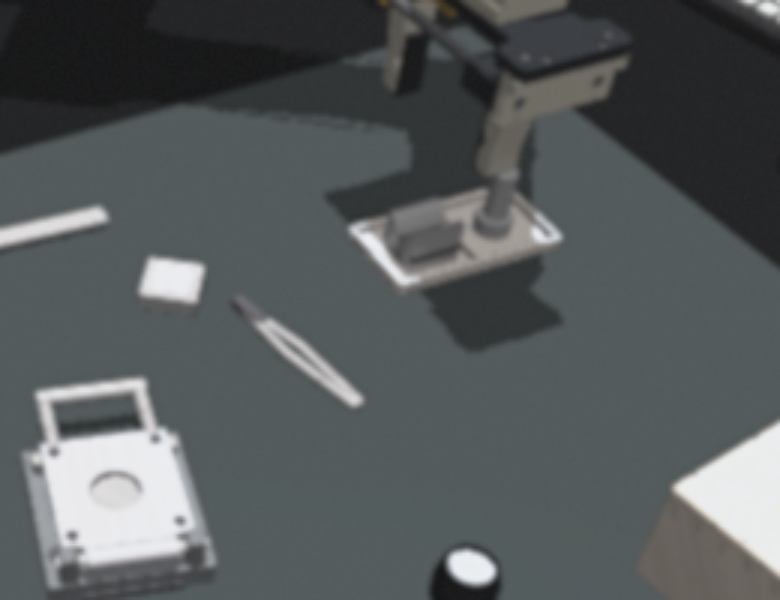

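The V-block (crop 425,230) and shaft (495,205) are both upright in tray_two. The tweezers' tip is near (240,300), so the refblock gets gripped along -40°, clear of it.

step_arm(
  commands=[
    [1, [0, 0, 0], [0, 0, 0.93]],
    [1, [0, 0, 0], [0, 0, 0.93]],
    [1, [0, 0, 0], [0, 0, 0.93]],
    [1, [0, 0, 0], [0, 0, 0.93]],
    [1, [0, 0, 0], [0, 0, 0.93]],
    [1, [0, 0, 0], [0, 0, 0.93]],
    [1, [0.9, -0.48, 0.17], [0, 0, 0]],
    [1, [0.9, -0.48, 0.17], [0, 0, 0]],
    [1, [0.9, -0.48, 0.17], [0, 0, 0]],
    [1, [0.9, -0.48, 0.17], [0, 0, 0]],
  ],
)

```text
time: 19.4
eef_pos: [0.4561, 0.1834, 0.0875]
ee_rot: [[-0.644, -0.765, -0.002], [-0.765, 0.644, -0.002], [0.002, 0.0, -1.0]]
ft_force: [0.7, 0.2, 0.2]
opening: 0.0875
gripper_force: 0.0
```

step_arm(
  commands=[
    [1, [0.9, -0.48, 0.17], [0, 0, 0]],
    [1, [0.9, -0.48, 0.17], [0, 0, 0]],
    [1, [0, 0, 0], [0, 0, 0]],
    [1, [0, 0, 0], [0, 0, 0]],
    [1, [0, 0, 0], [0, 0, 0]],
  ],
)

```text
time: 19.9
eef_pos: [0.4447, 0.1255, 0.0784]
ee_rot: [[-0.644, -0.765, -0.0], [-0.765, 0.644, -0.0], [0.0, -0.0, -1.0]]
ft_force: [0.2, -0.1, -0.2]
opening: 0.0875
gripper_force: 0.0
```

```bash
python3 plan.py .444 .1255 .009 -40; python3 - <<'E'
from bench import viewer
import cv2
c=viewer.read_camera("wrist")["color"][:,:,::-1];cv2.imwrite("pics/w3.png",c)
E
```

```text
turn 0 x [-0.   -0.   -0.01] | shift 3 x [0.01 0.01 0.77] tot mm [ 0.5  0.5 69.4]
from [444.7 125.5  78.4] close 139.9 F [ 0.2 -0.1 -0.2] open 87.5 gf 0.0 t 19.9
```

View pics/w3.png

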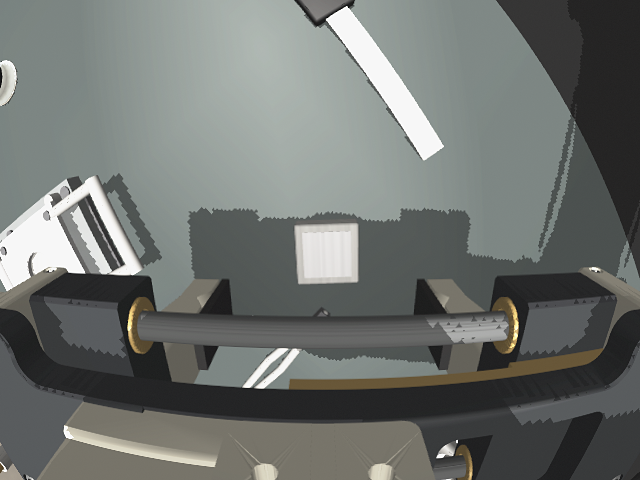

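The refblock is centred and square to the fingers at (326,253). The tweezers' tip at (320,313) stays about 20 mm clear of it.

step_arm(
  commands=[
    [1, [0.01, 0.01, 0.9], [0, 0, 0]],
    [1, [0.01, 0.01, 0.9], [0, 0, 0]],
    [1, [0, 0, 0.5], [0, 0, 0]],
    [0.2, [0, 0, 0], [0, 0, 0]],
    [0, [0, 0, 0], [0, 0, 0]],
    [0, [0, 0, 0], [0, 0, 0]],
    [0, [0, 0, 0], [0, 0, 0]],
    [0, [0, 0, 0], [0, 0, 0]],
    [0, [0, 0, 0], [0, 0, 0]],
    [0, [0, 0, 0], [0, 0, 0]],
  ],
)

```text
time: 20.95
eef_pos: [0.4438, 0.1253, 0.01]
ee_rot: [[-0.644, -0.765, 0.001], [-0.765, 0.644, 0.001], [-0.001, -0.0, -1.0]]
ft_force: [-1.7, 0.5, 4.3]
opening: 0.0392
gripper_force: 30.0
```

step_arm(
  commands=[
    [0, [0, 0, 0], [0, 0, 0]],
    [0, [0, 0, 0], [0, 0, 0]],
    [0, [0, 0, 0], [0, 0, 0]],
  ],
)

```text
time: 21.25
eef_pos: [0.4438, 0.1253, 0.01]
ee_rot: [[-0.644, -0.765, 0.0], [-0.765, 0.644, 0.0], [-0.001, -0.0, -1.0]]
ft_force: [-3.0, 0.8, 6.5]
opening: 0.0391
gripper_force: 30.0
```

```bash
python3 plan.py .444 .1255 .08
```

```text
turn 0 x [-0.  0.  0.] | shift 3 x [-0.   -0.   -0.78] tot mm [ -0.2  -0.  -70. ]
from [443.8 125.3  10. ] close 139.9 F [-3.   0.8  6.5] open 39.1 gf 30.0 t 21.25
```

step_arm(
  commands=[
    [0, [0, 0, -0.2], [0, 0, 0]],
    [0, [0, 0, -0.8], [0, 0, 0]],
    [0, [0, 0, -1], [0, 0, 0]],
    [0, [0, 0, -1], [0, 0, 0]],
    [0, [0, 0, 0], [0, 0, 0]],
    [0, [0, 0, 0], [0, 0, 0]],
  ],
)

```text
time: 21.85
eef_pos: [0.4436, 0.1251, 0.1]
ee_rot: [[-0.644, -0.765, 0.001], [-0.765, 0.644, 0.001], [-0.001, 0.0, -1.0]]
ft_force: [0.7, -0.7, -1.7]
opening: 0.0394
gripper_force: 30.0
```

```bash
python3 plan.py .4546 -.4164 .1 0; python3 plan.py .4546 -.4164 .1 90
```

```text
turn 6 x [-0.    0.   -0.97] | shift 19 x [ 0.95 -0.02  0.  ] tot mm [541.5 -11.    0. ]
from [443.6 125.1 100. ] close 139.9 F [ 0.7 -0.7 -1.7] open 39.4 gf 30.0 t 21.85
turn 8 x [0.   0.   0.91] | shift 19 x [-0.02 -0.95  0.  ] tot mm [ -11.  -541.5    0. ]
from [443.6 125.1 100. ] close 139.9 F [ 0.7 -0.7 -1.7] open 39.4 gf 30.0 t 21.85
```

step_arm(
  commands=[
    [0, [0, 0, 0], [0, 0, -0.97]],
    [0, [0, 0, 0], [0, 0, -0.97]],
    [0, [0, 0, 0], [0, 0, -0.97]],
    [0, [0, 0, 0], [0, 0, -0.97]],
    [0, [0, 0, 0], [0, 0, -0.97]],
    [0, [0, 0, 0], [0, 0, -0.97]],
    [0, [0.95, -0.02, 0], [0, 0, 0]],
    [0, [0.95, -0.02, 0], [0, 0, 0]],
    [0, [0.95, -0.02, 0], [0, 0, 0]],
    [0, [0.95, -0.02, 0], [0, 0, 0]],
  ],
)

```text
time: 22.85
eef_pos: [0.4447, 0.0097, 0.0982]
ee_rot: [[-0.001, -1.0, -0.003], [-1.0, 0.001, -0.001], [0.001, 0.003, -1.0]]
ft_force: [1.3, -0.9, -2.8]
opening: 0.0391
gripper_force: 30.0
```

step_arm(
  commands=[
    [0, [0.95, -0.02, 0], [0, 0, 0]],
    [0, [0.95, -0.02, 0], [0, 0, 0]],
    [0, [0.95, -0.02, 0], [0, 0, 0]],
    [0, [0.95, -0.02, 0], [0, 0, 0]],
    [0, [0.95, -0.02, 0], [0, 0, 0]],
    [0, [0.95, -0.02, 0], [0, 0, 0]],
    [0, [0.95, -0.02, 0], [0, 0, 0]],
    [0, [0.95, -0.02, 0], [0, 0, 0]],
    [0, [0.95, -0.02, 0], [0, 0, 0]],
    [0, [0.95, -0.02, 0], [0, 0, 0]],
  ],
)

```text
time: 23.85
eef_pos: [0.4503, -0.2748, 0.0978]
ee_rot: [[-0.001, -1.0, -0.003], [-1.0, 0.001, 0.001], [-0.001, 0.003, -1.0]]
ft_force: [0.2, -0.9, -1.2]
opening: 0.0389
gripper_force: 30.0
```

step_arm(
  commands=[
    [0, [0.95, -0.02, 0], [0, 0, 0]],
    [0, [0.95, -0.02, 0], [0, 0, 0]],
    [0, [0.95, -0.02, 0], [0, 0, 0]],
    [0, [0.95, -0.02, 0], [0, 0, 0]],
    [0, [0.95, -0.02, 0], [0, 0, 0]],
    [0, [0, 0, 0], [0, 0, 0]],
    [0, [0, 0, 0], [0, 0, 0]],
    [0, [0, 0, 0], [0, 0, 0]],
  ],
)

```text
time: 24.65
eef_pos: [0.4537, -0.4155, 0.0984]
ee_rot: [[-0.001, -1.0, -0.002], [-1.0, 0.001, 0.001], [-0.001, 0.002, -1.0]]
ft_force: [-0.4, 0.1, -2.9]
opening: 0.0395
gripper_force: 30.0
```

```bash
python3 plan.py .4546 -.4164 .016 0
```

```text
turn 0 x [ 0.02  0.01 -0.01] | shift 3 x [ 0.01 -0.01  0.92] tot mm [ 0.9 -0.9 82.4]
from [ 453.7 -415.5   98.4] close 179.9 F [-0.4  0.1 -2.9] open 39.5 gf 30.0 t 24.65
```

step_arm(
  commands=[
    [0, [0.01, -0.01, 0.9], [0, 0, 0]],
    [0, [0.01, -0.01, 0.9], [0, 0, 0]],
    [0, [0, 0, 0.7], [0, 0, 0]],
    [0, [0, 0, 0.2], [0, 0, 0]],
    [0, [0, 0, 0.03], [0, 0, 0]],
    [0, [0, 0, 0.02], [0, 0, 0]],
    [0, [0, 0, 0], [0, 0, 0]],
    [0, [0, 0, 0], [0, 0, 0]],
  ],
)

```text
time: 25.45
eef_pos: [0.4557, -0.4173, 0.0183]
ee_rot: [[-0.001, -1.0, 0.002], [-1.0, 0.001, -0.001], [0.001, -0.002, -1.0]]
ft_force: [-0.0, -0.3, -1.9]
opening: 0.0393
gripper_force: 30.0
```

step_arm(
  commands=[
    [0, [0, 0, 0.02], [0, 0, 0]],
    [0, [0, 0, 0.02], [0, 0, 0]],
    [0, [0, 0, 0.02], [0, 0, 0]],
    [0, [0, 0, 0], [0, 0, 0]],
    [0, [0, 0, 0], [0, 0, 0]],
  ],
)

```text
time: 25.95
eef_pos: [0.455, -0.417, 0.0153]
ee_rot: [[-0.001, -1.0, -0.0], [-1.0, 0.001, 0.0], [-0.0, 0.0, -1.0]]
ft_force: [-0.2, -0.7, -2.4]
opening: 0.0396
gripper_force: 30.0
```

step_arm(
  commands=[
    [0, [0, 0, 0.02], [0, 0, 0]],
    [0, [0, 0, 0.02], [0, 0, 0]],
    [0, [0, 0, 0.02], [0, 0, 0]],
    [0, [0, 0, 0], [0, 0, 0]],
    [0, [0, 0, 0], [0, 0, 0]],
  ],
)

```text
time: 26.45
eef_pos: [0.4551, -0.417, 0.0135]
ee_rot: [[-0.001, -1.0, -0.0], [-1.0, 0.001, 0.0], [-0.0, 0.0, -1.0]]
ft_force: [0.0, -0.2, -1.2]
opening: 0.039
gripper_force: 30.0
```

step_arm(
  commands=[
    [0, [0, 0, 0.02], [0, 0, 0]],
    [0, [0, 0, 0], [0, 0, 0]],
    [0, [0, 0, 0], [0, 0, 0]],
  ],
)

```text
time: 26.75
eef_pos: [0.4552, -0.4171, 0.0131]
ee_rot: [[-0.001, -1.0, 0.0], [-1.0, 0.001, -0.0], [0.0, -0.0, -1.0]]
ft_force: [0.1, -0.4, -0.8]
opening: 0.0389
gripper_force: 30.0
```

step_arm(
  commands=[
    [0, [0, 0, 0.02], [0, 0, 0]],
    [0, [0, 0, 0], [0, 0, 0]],
    [0, [0, 0, 0], [0, 0, 0]],
  ],
)

```text
time: 27.05
eef_pos: [0.4552, -0.4171, 0.0131]
ee_rot: [[-0.001, -1.0, 0.0], [-1.0, 0.001, -0.0], [0.0, -0.0, -1.0]]
ft_force: [-1.6, 2.5, 5.3]
opening: 0.0393
gripper_force: 30.0
```

step_arm(
  commands=[
    [0, [0, 0, 0.01], [0, 0, 0]],
    [0, [0, 0, 0], [0, 0, 0]],
    [0, [0, 0, 0], [0, 0, 0]],
  ],
)

```text
time: 27.35
eef_pos: [0.4552, -0.4171, 0.013]
ee_rot: [[-0.001, -1.0, 0.0], [-1.0, 0.001, -0.0], [0.0, -0.0, -1.0]]
ft_force: [-1.7, 2.2, 7.5]
opening: 0.0394
gripper_force: 30.0
```

step_arm(
  commands=[
    [1, [0, 0, 0], [0, 0, 0]],
    [1, [0, 0, 0], [0, 0, 0]],
    [1, [0, 0, 0], [0, 0, 0]],
    [1, [0, 0, -0.2], [0, 0, 0]],
    [1, [0, 0, -0.8], [0, 0, 0]],
    [1, [0, 0, -1], [0, 0, 0]],
    [1, [0, 0, -1], [0, 0, 0]],
    [1, [0, 0, -0.5], [0, 0, 0]],
    [1, [0, 0, 0], [0, 0, 0]],
    [1, [0, 0, 0], [0, 0, 0]],
  ],
)

```text
time: 28.35
eef_pos: [0.4551, -0.4169, 0.1174]
ee_rot: [[-0.001, -1.0, 0.001], [-1.0, 0.001, -0.0], [0.0, -0.001, -1.0]]
ft_force: [-0.3, -0.2, -0.5]
opening: 0.0876
gripper_force: 0.0
```

```bash
python3 plan.py .6556 -.2255 .11 90
```

```text
turn 14 x [-0.    0.    0.93] | shift 7 x [-0.95  0.91  0.04] tot mm [-200.5  191.4    7.4]
from [ 455.1 -416.9  117.4] close 179.9 F [-0.3 -0.2 -0.5] open 87.6 gf 0.0 t 28.35
```

step_arm(
  commands=[
    [1, [0, 0, 0], [0, 0, 0.93]],
    [1, [0, 0, 0], [0, 0, 0.93]],
    [1, [0, 0, 0], [0, 0, 0.93]],
    [1, [0, 0, 0], [0, 0, 0.93]],
    [1, [0, 0, 0], [0, 0, 0.93]],
    [1, [0, 0, 0], [0, 0, 0.93]],
    [1, [0, 0, 0], [0, 0, 0.93]],
    [1, [0, 0, 0], [0, 0, 0.93]],
    [1, [0, 0, 0], [0, 0, 0.93]],
    [1, [0, 0, 0], [0, 0, 0.93]],
  ],
)

```text
time: 29.35
eef_pos: [0.4544, -0.4166, 0.1156]
ee_rot: [[-0.901, -0.434, -0.002], [-0.434, 0.901, 0.001], [0.001, 0.002, -1.0]]
ft_force: [-0.3, -0.5, -0.4]
opening: 0.0876
gripper_force: 0.0
```

step_arm(
  commands=[
    [1, [0, 0, 0], [0, 0, 0.93]],
    [1, [0, 0, 0], [0, 0, 0.93]],
    [1, [0, 0, 0], [0, 0, 0.93]],
    [1, [0, 0, 0], [0, 0, 0.93]],
    [1, [-0.95, 0.91, 0.04], [0, 0, 0]],
    [1, [-0.95, 0.91, 0.04], [0, 0, 0]],
    [1, [-0.95, 0.91, 0.04], [0, 0, 0]],
    [1, [-0.95, 0.91, 0.04], [0, 0, 0]],
    [1, [-0.95, 0.91, 0.04], [0, 0, 0]],
    [1, [-0.95, 0.91, 0.04], [0, 0, 0]],
  ],
)

```text
time: 30.35
eef_pos: [0.6251, -0.2505, 0.1083]
ee_rot: [[-1.0, -0.007, -0.002], [-0.007, 1.0, 0.0], [0.002, 0.0, -1.0]]
ft_force: [0.2, 0.1, -0.2]
opening: 0.0876
gripper_force: 0.0
```

step_arm(
  commands=[
    [1, [-0.95, 0.91, 0.04], [0, 0, 0]],
    [1, [0, 0, 0], [0, 0, 0]],
    [1, [0, 0, 0], [0, 0, 0]],
    [1, [0, 0, 0], [0, 0, 0]],
  ],
)

```text
time: 30.75
eef_pos: [0.6522, -0.2247, 0.1076]
ee_rot: [[-1.0, -0.007, -0.002], [-0.007, 1.0, 0.0], [0.002, 0.0, -1.0]]
ft_force: [-0.1, -0.8, 0.9]
opening: 0.0879
gripper_force: 0.0
```

```bash
python3 plan.py .6556 -.2255 .010 90; python3 - <<'E'
from bench import viewer
import cv2
c=viewer.read_camera("wrist")["color"][:,:,::-1];cv2.imwrite("pics/w4.png",c)
E
```

```text
turn 1 x [ 0.   -0.02  0.06] | shift 4 x [-0.03 -0.01  0.81] tot mm [-3.4 -0.8 97.6]
from [ 652.2 -224.7  107.6] close 90.4 F [-0.1 -0.8  0.9] open 87.9 gf 0.0 t 30.75
```

View pics/w4.png

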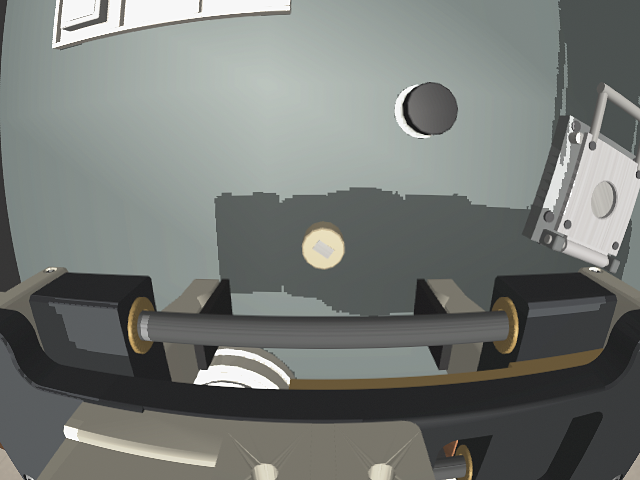

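The mount is centred at (323,246), and the stand's base shows behind the left finger at (245,365). I'll check the clearance to the stand's tall part before descending.

```bash
python3 - <<'E'
from h import *
for n in("scene0","side0"):
    W=cloud(load(n));m=(W[...,0]>.6)&(W[...,0]<.95)&(W[...,1]<-.2)&(W[...,1]>-.45)&(W[...,2]>.03)
    for lo,hi in((.03,.06),(.06,.1),(.1,.2)):
        q=W[m&(W[...,2]>lo)&(W[...,2]<hi)]
        if len(q): print(n,lo,len(q),np.percentile(q,2,0).round(3),np.percentile(q,98,0).round(3))
E
```

```text
scene0 0.03 2972 [ 0.765 -0.348  0.031] [ 0.849 -0.253  0.052]
scene0 0.06 593 [ 0.796 -0.318  0.061] [ 0.849 -0.268  0.099]
scene0 0.1 2142 [ 0.798 -0.314  0.105] [ 0.849 -0.268  0.199]
side0 0.03 1311 [ 0.753 -0.348  0.031] [ 0.84  -0.256  0.04 ]
side0 0.06 335 [ 0.782 -0.319  0.068] [ 0.834 -0.272  0.098]
side0 0.1 592 [ 0.782 -0.318  0.103] [ 0.832 -0.272  0.199]
```

step_arm(
  commands=[
    [1, [-0.04, -0.01, 0.9], [0, 0, 0]],
    [1, [-0.04, -0.01, 0.9], [0, 0, 0]],
    [1, [-0.03, -0.01, 0.9], [0, 0, 0]],
    [1, [0, 0, 0.55], [0, 0, 0]],
    [0.2, [0, 0, 0], [0, 0, 0]],
    [0, [0, 0, 0], [0, 0, 0]],
    [0, [0, 0, 0], [0, 0, 0]],
    [0, [0, 0, 0], [0, 0, 0]],
    [0, [0, 0, 0], [0, 0, 0]],
    [0, [0, 0, 0], [0, 0, 0]],
  ],
)

```text
time: 31.8
eef_pos: [0.6568, -0.2253, 0.0119]
ee_rot: [[-1.0, -0.007, 0.001], [-0.007, 1.0, -0.0], [-0.001, -0.0, -1.0]]
ft_force: [0.5, -1.0, -0.0]
opening: 0.0452
gripper_force: 0.0
```

step_arm(
  commands=[
    [0, [0, 0, 0], [0, 0, 0]],
    [0, [0, 0, 0], [0, 0, 0]],
    [0, [0, 0, 0], [0, 0, 0]],
    [0, [0, 0, 0], [0, 0, 0]],
    [0, [0, 0, 0], [0, 0, 0]],
  ],
)

```text
time: 32.3
eef_pos: [0.6566, -0.2253, 0.0113]
ee_rot: [[-1.0, -0.007, 0.0], [-0.007, 1.0, -0.0], [-0.0, -0.0, -1.0]]
ft_force: [-0.6, 0.7, 1.2]
opening: 0.0282
gripper_force: 30.0
```

step_arm(
  commands=[
    [0, [0, 0, -0.2], [0, 0, 0]],
    [0, [0, 0, -0.8], [0, 0, 0]],
    [0, [0, 0, -1], [0, 0, 0]],
    [0, [0, 0, -1], [0, 0, 0]],
    [0, [0, 0, 0], [0, 0, 0]],
    [0, [0, 0, 0], [0, 0, 0]],
  ],
)

```text
time: 32.9
eef_pos: [0.6569, -0.2253, 0.1023]
ee_rot: [[-1.0, -0.007, 0.002], [-0.007, 1.0, 0.0], [-0.002, 0.0, -1.0]]
ft_force: [-0.3, 0.9, -0.6]
opening: 0.0284
gripper_force: 30.0
```

```bash
python3 plan.py .4544 -.3504 .10 0
```

```text
turn 14 x [-0.    0.   -0.93] | shift 7 x [0.6  0.96 0.01] tot mm [125.1 202.5   2.3]
from [ 656.9 -225.3  102.3] close 90.4 F [-0.3  0.9 -0.6] open 28.4 gf 30.0 t 32.9
```

Gripped. I'll move away from the stand first, then turn.

step_arm(
  commands=[
    [0, [0.97, -0.59, 0], [0, 0, 0]],
    [0, [0.97, -0.59, 0], [0, 0, 0]],
    [0, [0.97, -0.59, 0], [0, 0, 0]],
    [0, [0.97, -0.59, 0], [0, 0, 0]],
    [0, [0.97, -0.59, 0], [0, 0, 0]],
    [0, [0.97, -0.59, 0], [0, 0, 0]],
    [0, [0.97, -0.59, 0], [0, 0, 0]],
    [0, [0, 0, 0], [0, 0, -0.93]],
    [0, [0, 0, 0], [0, 0, -0.93]],
    [0, [0, 0, 0], [0, 0, -0.93]],
  ],
)

```text
time: 33.9
eef_pos: [0.4525, -0.3507, 0.1001]
ee_rot: [[-0.941, -0.339, -0.002], [-0.339, 0.941, 0.001], [0.001, 0.001, -1.0]]
ft_force: [0.1, -1.3, -0.8]
opening: 0.0282
gripper_force: 30.0
```

step_arm(
  commands=[
    [0, [0, 0, 0], [0, 0, -0.93]],
    [0, [0, 0, 0], [0, 0, -0.93]],
    [0, [0, 0, 0], [0, 0, -0.93]],
    [0, [0, 0, 0], [0, 0, -0.93]],
    [0, [0, 0, 0], [0, 0, -0.93]],
    [0, [0, 0, 0], [0, 0, -0.93]],
    [0, [0, 0, 0], [0, 0, -0.93]],
    [0, [0, 0, 0], [0, 0, -0.93]],
    [0, [0, 0, 0], [0, 0, -0.93]],
    [0, [0, 0, 0], [0, 0, -0.93]],
  ],
)

```text
time: 34.9
eef_pos: [0.4528, -0.3503, 0.0999]
ee_rot: [[-0.108, -0.994, -0.002], [-0.994, 0.108, 0.001], [-0.001, 0.002, -1.0]]
ft_force: [0.5, -1.4, -0.1]
opening: 0.0282
gripper_force: 30.0
```

step_arm(
  commands=[
    [0, [0, 0, 0], [0, 0, -0.93]],
    [0, [0, 0, 0], [0, 0, 0]],
    [0, [0, 0, 0], [0, 0, 0]],
  ],
)

```text
time: 35.2
eef_pos: [0.4532, -0.3505, 0.1004]
ee_rot: [[-0.004, -1.0, -0.001], [-1.0, 0.004, 0.001], [-0.001, 0.001, -1.0]]
ft_force: [0.5, 0.1, -0.9]
opening: 0.028
gripper_force: 30.0
```

```bash
python3 plan.py .4544 -.3504 .0165 0
```

```text
turn 1 x [ 0.01  0.01 -0.04] | shift 3 x [-0.   -0.01  0.93] tot mm [-0.1 -1.2 83.9]
from [ 453.2 -350.5  100.4] close 179.7 F [ 0.5  0.1 -0.9] open 28.0 gf 30.0 t 35.2
```

step_arm(
  commands=[
    [0, [0, -0.01, 0.9], [0, 0, 0]],
    [0, [0, -0.01, 0.9], [0, 0, 0]],
    [0, [0, 0, 0.7], [0, 0, 0]],
    [0, [0, 0, 0.25], [0, 0, 0]],
    [0, [0, 0, 0.04], [0, 0, 0]],
    [0, [0, 0, 0.02], [0, 0, 0]],
    [0, [0, 0, 0.02], [0, 0, 0]],
    [0, [0, 0, 0], [0, 0, 0]],
    [0, [0, 0, 0], [0, 0, 0]],
  ],
)

```text
time: 36.1
eef_pos: [0.4547, -0.3509, 0.017]
ee_rot: [[-0.001, -1.0, 0.001], [-1.0, 0.001, -0.0], [0.0, -0.001, -1.0]]
ft_force: [0.3, 0.3, -0.4]
opening: 0.028
gripper_force: 30.0
```

step_arm(
  commands=[
    [0, [0, 0, 0.02], [0, 0, 0]],
    [0, [0, 0, 0], [0, 0, 0]],
    [0, [0, 0, 0], [0, 0, 0]],
  ],
)

```text
time: 36.4
eef_pos: [0.4543, -0.3507, 0.0157]
ee_rot: [[-0.001, -1.0, 0.0], [-1.0, 0.001, -0.0], [0.0, -0.0, -1.0]]
ft_force: [0.3, -0.1, -0.0]
opening: 0.0285
gripper_force: 30.0
```

step_arm(
  commands=[
    [0, [0, 0, 0.02], [0, 0, 0]],
    [0, [0, 0, 0], [0, 0, 0]],
    [0, [0, 0, 0], [0, 0, 0]],
  ],
)

```text
time: 36.7
eef_pos: [0.4543, -0.3507, 0.015]
ee_rot: [[-0.001, -1.0, -0.0], [-1.0, 0.001, 0.0], [-0.0, 0.0, -1.0]]
ft_force: [0.3, -0.4, -0.4]
opening: 0.0286
gripper_force: 30.0
```

step_arm(
  commands=[
    [0, [0, 0, 0.02], [0, 0, 0]],
    [0, [0, 0, 0], [0, 0, 0]],
    [0, [0, 0, 0], [0, 0, 0]],
  ],
)

```text
time: 37.0
eef_pos: [0.4543, -0.3507, 0.0144]
ee_rot: [[-0.001, -1.0, -0.0], [-1.0, 0.001, 0.0], [-0.0, 0.0, -1.0]]
ft_force: [-0.4, 0.3, -0.0]
opening: 0.0282
gripper_force: 30.0
```

step_arm(
  commands=[
    [0, [0, 0, 0.015], [0, 0, 0]],
    [0, [0, 0, 0], [0, 0, 0]],
    [0, [0, 0, 0], [0, 0, 0]],
  ],
)

```text
time: 37.3
eef_pos: [0.4544, -0.3507, 0.0142]
ee_rot: [[-0.001, -1.0, 0.0], [-1.0, 0.001, -0.0], [0.0, -0.0, -1.0]]
ft_force: [-0.5, 1.1, 2.5]
opening: 0.0279
gripper_force: 30.0
```

step_arm(
  commands=[
    [1, [0, 0, 0], [0, 0, 0]],
    [1, [0, 0, 0], [0, 0, 0]],
    [1, [0, 0, 0], [0, 0, 0]],
    [1, [0, 0, -0.2], [0, 0, 0]],
    [1, [0, 0, -0.8], [0, 0, 0]],
    [1, [0, 0, -1], [0, 0, 0]],
    [0.27, [0, 0, -1], [0, 0, 0]],
    [0.27, [0, 0, -0.5], [0, 0, 0]],
    [0.27, [0, 0, 0], [0, 0, 0]],
  ],
)

```text
time: 38.2
eef_pos: [0.4559, -0.3514, 0.1222]
ee_rot: [[-0.001, -1.0, 0.005], [-1.0, 0.001, -0.002], [0.002, -0.005, -1.0]]
ft_force: [-0.7, -0.5, -0.1]
opening: 0.0576
gripper_force: 0.0
```

```bash
python3 plan.py .5333 .0202 .09 -16
```

```text
turn 3 x [-0.01 -0.    0.77] | shift 13 x [-0.97  0.07  0.08] tot mm [-378.6   28.    32.2]
from [ 455.9 -351.4  122.2] close 180.0 F [-0.7 -0.5 -0.1] open 57.6 gf 0.0 t 38.2
```

step_arm(
  commands=[
    [0.27, [0, 0, 0], [0, 0, 0.77]],
    [0.27, [0, 0, 0], [0, 0, 0.77]],
    [0.27, [0, 0, 0], [0, 0, 0.77]],
    [0.27, [-0.97, 0.07, 0.08], [0, 0, 0]],
    [0.27, [-0.97, 0.07, 0.08], [0, 0, 0]],
    [0.27, [-0.97, 0.07, 0.08], [0, 0, 0]],
    [0.27, [-0.97, 0.07, 0.08], [0, 0, 0]],
    [0.27, [-0.97, 0.07, 0.08], [0, 0, 0]],
    [0.27, [-0.97, 0.07, 0.08], [0, 0, 0]],
    [0.27, [-0.97, 0.07, 0.08], [0, 0, 0]],
  ],
)

```text
time: 39.2
eef_pos: [0.4958, -0.1496, 0.1016]
ee_rot: [[-0.275, -0.962, -0.001], [-0.962, 0.275, 0.0], [0.0, 0.001, -1.0]]
ft_force: [-0.4, -0.3, -0.8]
opening: 0.0236
gripper_force: 0.0
```

step_arm(
  commands=[
    [0.27, [-0.97, 0.07, 0.08], [0, 0, 0]],
    [0.27, [-0.97, 0.07, 0.08], [0, 0, 0]],
    [0.27, [-0.97, 0.07, 0.08], [0, 0, 0]],
    [0.27, [-0.97, 0.07, 0.08], [0, 0, 0]],
    [0.27, [-0.97, 0.07, 0.08], [0, 0, 0]],
    [0.27, [-0.97, 0.07, 0.08], [0, 0, 0]],
    [0.27, [0, 0, 0], [0, 0, 0]],
    [0.27, [0, 0, 0], [0, 0, 0]],
    [0.27, [0, 0, 0], [0, 0, 0]],
  ],
)

```text
time: 40.1
eef_pos: [0.5314, 0.02, 0.0875]
ee_rot: [[-0.275, -0.961, -0.001], [-0.961, 0.275, -0.0], [0.0, 0.001, -1.0]]
ft_force: [-0.6, -0.7, -0.6]
opening: 0.0239
gripper_force: 0.0
```

```bash
python3 plan.py .5333 .0202 .020 -16; python3 - <<'E'
from bench import viewer
import cv2
c=viewer.read_camera("wrist")["color"][:,:,::-1];cv2.imwrite("pics/w5.png",c)
E
```

```text
turn 0 x [ 0.01 -0.    0.01] | shift 3 x [-0.01 -0.02  0.75] tot mm [-0.7 -1.8 67.5]
from [531.4  20.   87.5] close 164.0 F [-0.6 -0.7 -0.6] open 23.9 gf 0.0 t 40.1
```

View pics/w5.png

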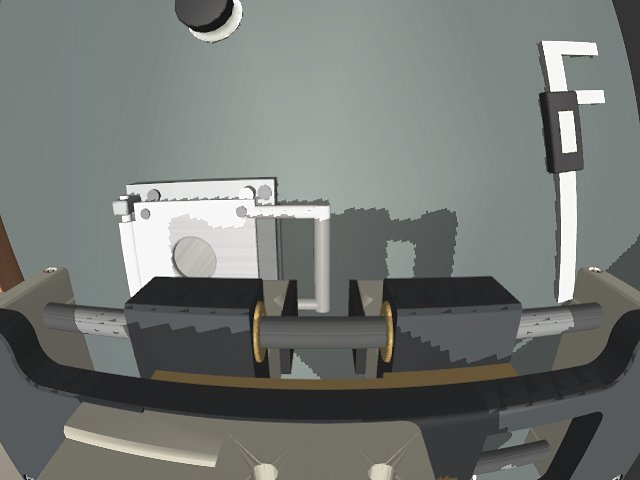

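The bar, at x≈322, is midway between the pads (292 and 353). I'll descend and grip it.

step_arm(
  commands=[
    [0.27, [0, 0, 0.9], [0, 0, 0]],
    [0.27, [0, 0, 0.8], [0, 0, 0]],
    [0.27, [0, 0, 0.4], [0, 0, 0]],
    [0.27, [0, 0, 0.15], [0, 0, 0]],
    [0.27, [0, 0, 0], [0, 0, 0]],
    [0, [0, 0, 0], [0, 0, 0]],
    [0, [0, 0, 0], [0, 0, 0]],
    [0, [0, 0, 0], [0, 0, 0]],
    [0, [0, 0, 0], [0, 0, 0]],
  ],
)

```text
time: 41.05
eef_pos: [0.5322, 0.0208, 0.0211]
ee_rot: [[-0.274, -0.962, 0.001], [-0.962, 0.274, 0.0], [-0.001, -0.001, -1.0]]
ft_force: [-3.3, 0.4, 5.6]
opening: 0.0086
gripper_force: 30.0
```

```bash
python3 plan.py .5333 .0202 .020 -16; python3 - <<'E'
import numpy as np
from bench import readout
p=readout.read_state()["eef_pos"];
# arc rows in tool frame: tool y = -clamp x (close 164), z down
L=.128;th=np.linspace(0,1.9,21)
s=-L*np.cos(th);h=L*np.sin(th)
for a,b,t in zip(np.diff(s),np.diff(h),th[1:]): print(round(t,3),"ty",round(-a/.03,2),"tz",round(-b/.03,2))
E
```

```text
turn 0 x [-0.01  0.01  0.01] | shift 1 x [ 0.01 -0.04  0.04] tot mm [ 0.3 -1.2  1.1]
from [532.2  20.8  21.1] close 164.1 F [-3.3  0.4  5.6] open 8.6 gf 30.0 t 41.05
0.095 ty -0.02 tz -0.4
0.19 ty -0.06 tz -0.4
0.285 ty -0.1 tz -0.39
0.38 ty -0.13 tz -0.38
0.475 ty -0.17 tz -0.37
0.57 ty -0.2 tz -0.35
0.665 ty -0.23 tz -0.33
0.76 ty -0.26 tz -0.31
0.855 ty -0.29 tz -0.28
0.95 ty -0.32 tz -0.25
1.045 ty -0.34 tz -0.22
1.14 ty -0.36 tz -0.19
1.235 ty -0.38 tz -0.15
1.33 ty -0.39 tz -0.12
1.425 ty -0.4 tz -0.08
1.52 ty -0.4 tz -0.04
1.615 ty -0.41 tz -0.0
1.71 ty -0.4 tz 0.04
1.805 ty -0.4 tz 0.08
1.9 ty -0.39 tz 0.11
```

step_arm(
  commands=[
    [0, [0, -0.02, -0.4], [0, 0, 0]],
    [0, [0, -0.06, -0.4], [0, 0, 0]],
    [0, [0, -0.1, -0.39], [0, 0, 0]],
    [0, [0, -0.13, -0.38], [0, 0, 0]],
    [0, [0, -0.17, -0.37], [0, 0, 0]],
    [0, [0, 0, 0], [0, 0, 0]],
  ],
)

```text
time: 41.65
eef_pos: [0.5453, 0.0169, 0.0804]
ee_rot: [[-0.275, -0.961, -0.001], [-0.961, 0.275, 0.001], [-0.001, 0.001, -1.0]]
ft_force: [-6.2, 7.5, 2.7]
opening: 0.0091
gripper_force: 30.0
```

step_arm(
  commands=[
    [0, [0, -0.2, -0.35], [0, 0, 0]],
    [0, [0, -0.23, -0.33], [0, 0, 0]],
    [0, [0, -0.26, -0.31], [0, 0, 0]],
    [0, [0, -0.29, -0.28], [0, 0, 0]],
    [0, [0, -0.32, -0.25], [0, 0, 0]],
    [0, [0, 0, 0], [0, 0, 0]],
  ],
)

```text
time: 42.25
eef_pos: [0.5831, 0.006, 0.1275]
ee_rot: [[-0.274, -0.962, -0.0], [-0.962, 0.274, 0.0], [-0.0, 0.0, -1.0]]
ft_force: [-12.3, 8.2, 18.4]
opening: 0.0088
gripper_force: 30.0
```

The force points radially outward, so the commanded arc is about 1.5 mm too tight. I'll correct that as I continue.

step_arm(
  commands=[
    [0, [0, -0.31, -0.26], [0, 0, 0]],
    [0, [0, -0.34, -0.23], [0, 0, 0]],
    [0, [0, -0.37, -0.17], [0, 0, 0]],
    [0, [0, -0.39, -0.13], [0, 0, 0]],
    [0, [0, -0.4, -0.09], [0, 0, 0]],
    [0, [0, 0, 0], [0, 0, 0]],
  ],
)

```text
time: 42.85
eef_pos: [0.6376, -0.0098, 0.152]
ee_rot: [[-0.275, -0.962, 0.002], [-0.962, 0.275, -0.001], [0.0, -0.002, -1.0]]
ft_force: [-2.8, 2.1, 7.9]
opening: 0.0088
gripper_force: 30.0
```

step_arm(
  commands=[
    [0, [0, 0, 0], [0, 0, 0]],
  ],
)

```text
time: 42.95
eef_pos: [0.6369, -0.0096, 0.1519]
ee_rot: [[-0.275, -0.962, 0.002], [-0.962, 0.275, -0.0], [-0.0, -0.002, -1.0]]
ft_force: [-2.1, 1.3, 6.2]
opening: 0.0095
gripper_force: 30.0
```

step_arm(
  commands=[
    [0, [0, -0.4, -0.05], [0, 0, 0]],
    [0, [0, -0.4, -0.01], [0, 0, 0]],
    [0, [0, -0.4, 0.03], [0, 0, 0]],
    [0, [0, -0.4, 0.07], [0, 0, 0]],
    [0, [0, 0, 0], [0, 0, 0]],
  ],
)

```text
time: 43.45
eef_pos: [0.6836, -0.023, 0.1486]
ee_rot: [[-0.275, -0.961, 0.001], [-0.961, 0.275, -0.001], [0.001, -0.001, -1.0]]
ft_force: [0.6, 0.6, 3.0]
opening: 0.0089
gripper_force: 30.0
```

step_arm(
  commands=[
    [0, [0, -0.35, 0.1], [0, 0, 0]],
    [0, [0, 0, 0], [0, 0, 0]],
    [0, [0, 0, 0], [0, 0, 0]],
  ],
)

```text
time: 43.75
eef_pos: [0.6918, -0.0254, 0.1461]
ee_rot: [[-0.275, -0.961, -0.0], [-0.961, 0.275, -0.0], [0.0, 0.0, -1.0]]
ft_force: [-0.1, -0.9, 2.1]
opening: 0.0088
gripper_force: 30.0
```

step_arm(
  commands=[
    [0.4, [0, 0, 0], [0, 0, 0]],
    [0.4, [0, 0, 0], [0, 0, 0]],
    [0.4, [0, 0, 0], [0, 0, 0]],
    [0.4, [0, 0, 0], [0, 0, 0]],
    [0.4, [0, 0, -0.3], [0, 0, 0]],
    [0.4, [0, 0, -0.7], [0, 0, 0]],
    [0.4, [0, 0, -1], [0, 0, 0]],
    [0.4, [0, 0, -0.8], [0, 0, 0]],
    [0.4, [0, 0, 0], [0, 0, 0]],
  ],
)

```text
time: 44.65
eef_pos: [0.6938, -0.0252, 0.2358]
ee_rot: [[-0.274, -0.962, 0.007], [-0.962, 0.274, 0.0], [-0.002, -0.007, -1.0]]
ft_force: [0.1, 0.0, 0.4]
opening: 0.0351
gripper_force: 0.0
```

```bash
python3 plan.py .612 -.0024 .18 74; python3 - <<'E'
from h import *
from bench import viewer
c=viewer.read_camera("scene");cv2.imwrite("pics/s4.png",cv2.resize(c["color"][130:330,200:460,::-1],None,fx=3,fy=3))
for n in("scene","side"):
    c=viewer.read_camera(n);W=cloud(c)
    q=W[(np.hypot(W[...,0]-.61,W[...,1])<.035)&(W[...,2]>.023)&(W[...,2]<.031)]
    r=cv2.minAreaRect((q[:,:2]*1000).astype(np.float32));print(n,len(q),q.mean(0).round(4),np.round(r[0],1),np.round(r[1],1))
E
```

```text
turn 14 x [-0.   -0.   -0.93] | shift 3 x [-0.94  0.01  0.62] tot mm [-84.9   0.7  55.8]
from [693.8 -25.2 235.8] close 164.1 F [0.1 0.  0.4] open 35.1 gf 0.0 t 44.65
scene 58 [0.6137 0.001  0.0257] [612.2  -2.3] [36.8 10.7]
side 191 [ 0.6114 -0.0037  0.0264] [611.7  -3.1] [42.2 36.7]
```

View pics/s4.png

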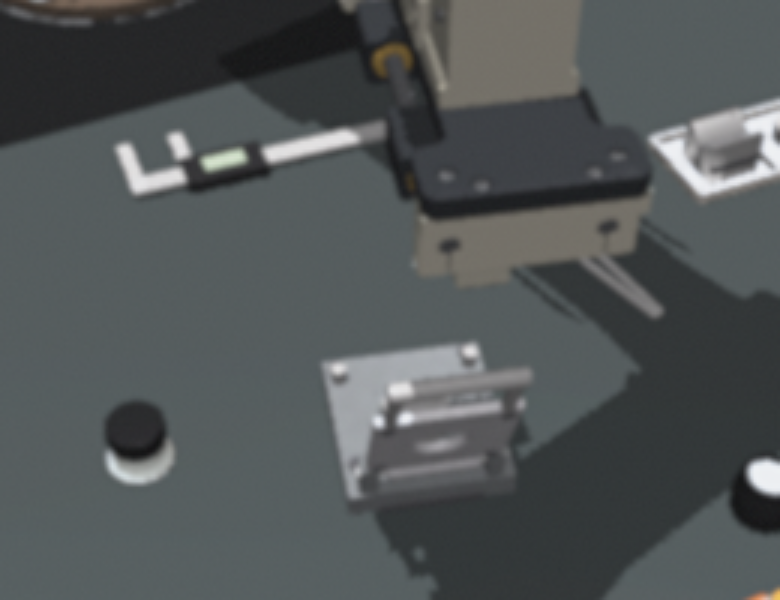

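The lid stands open on its stop, with its bar at crop (460,385). I'll move back over the nest, turn, and open.

step_arm(
  commands=[
    [1, [0, 0.95, 0], [0, 0, 0]],
    [1, [0, 0.95, 0], [0, 0, 0]],
    [1, [0, 0.93, 0], [0, 0, 0]],
    [1, [0, 0, 0], [0, 0, -0.93]],
    [1, [0, 0, 0], [0, 0, -0.93]],
    [1, [0, 0, 0], [0, 0, -0.93]],
    [1, [0, 0, 0], [0, 0, -0.93]],
    [1, [0, 0, 0], [0, 0, -0.93]],
    [1, [0, 0, 0], [0, 0, -0.93]],
    [1, [0, 0, 0], [0, 0, -0.93]],
  ],
)

```text
time: 45.8
eef_pos: [0.6096, -0.0019, 0.2293]
ee_rot: [[0.486, -0.874, -0.002], [-0.874, -0.486, -0.0], [-0.001, 0.002, -1.0]]
ft_force: [0.9, -0.2, 0.5]
opening: 0.0875
gripper_force: 0.0
```

step_arm(
  commands=[
    [1, [0, 0, 0], [0, 0, -0.93]],
    [1, [0, 0, 0], [0, 0, -0.93]],
    [1, [0, 0, 0], [0, 0, -0.93]],
    [1, [0, 0, 0], [0, 0, -0.93]],
    [1, [0, 0, 0], [0, 0, -0.93]],
    [1, [0, 0, 0], [0, 0, -0.93]],
    [1, [0, 0, 0], [0, 0, -0.93]],
    [1, [0, 0, 0], [0, 0, 0]],
    [1, [0, 0, 0], [0, 0, 0]],
  ],
)

```text
time: 46.7
eef_pos: [0.6098, -0.0018, 0.2297]
ee_rot: [[0.958, -0.286, -0.001], [-0.286, -0.958, -0.0], [-0.001, 0.001, -1.0]]
ft_force: [-0.4, 0.8, 0.2]
opening: 0.0876
gripper_force: 0.0
```

```bash
python3 plan.py .6117 -.0027 .09 74
```

```text
turn 1 x [ 0.    0.01 -0.09] | shift 5 x [0.01 0.   0.93] tot mm [  2.1   0.3 139.7]
from [609.8  -1.8 229.7] close -106.6 F [-0.4  0.8  0.2] open 87.6 gf 0.0 t 46.7
```

The wrist camera sits on tool +x, which now faces the open lid. I'll make a half turn to keep it clear.

step_arm(
  commands=[
    [1, [0, 0, 0], [0, 0, 0.966]],
    [1, [0, 0, 0], [0, 0, 0.966]],
    [1, [0, 0, 0], [0, 0, 0.966]],
    [1, [0, 0, 0], [0, 0, 0.966]],
    [1, [0, 0, 0], [0, 0, 0.966]],
    [1, [0, 0, 0], [0, 0, 0.966]],
    [1, [0, 0, 0], [0, 0, 0.966]],
    [1, [0, 0, 0], [0, 0, 0.966]],
    [1, [0, 0, 0], [0, 0, 0.966]],
    [1, [0, 0, 0], [0, 0, 0.966]],
  ],
)

```text
time: 47.7
eef_pos: [0.6099, -0.0018, 0.23]
ee_rot: [[0.117, -0.993, -0.001], [-0.993, -0.117, -0.0], [0.0, 0.001, -1.0]]
ft_force: [0.6, -0.1, -0.2]
opening: 0.0875
gripper_force: 0.0
```

step_arm(
  commands=[
    [1, [0, 0, 0], [0, 0, 0.966]],
    [1, [0, 0, 0], [0, 0, 0.966]],
    [1, [0, 0, 0], [0, 0, 0.966]],
    [1, [0, 0, 0], [0, 0, 0.966]],
    [1, [0, 0, 0], [0, 0, 0.966]],
    [1, [0, 0, 0], [0, 0, 0.966]],
    [1, [0, 0, 0], [0, 0, 0.966]],
    [1, [0, 0, 0], [0, 0, 0.966]],
    [1, [0, 0, 0], [0, 0, 0.966]],
    [1, [0, 0, 0], [0, 0, 0.966]],
  ],
)

```text
time: 48.7
eef_pos: [0.6099, -0.0018, 0.23]
ee_rot: [[-0.863, -0.504, -0.001], [-0.504, 0.863, -0.0], [0.001, 0.0, -1.0]]
ft_force: [0.8, 1.2, -0.0]
opening: 0.0879
gripper_force: 0.0
```

step_arm(
  commands=[
    [1, [0, 0, 0], [0, 0, 0.966]],
    [1, [0, 0, 0], [0, 0, 0.966]],
    [1, [0, 0, 0], [0, 0, 0.966]],
    [1, [0, 0, 0], [0, 0, 0.966]],
    [1, [0, 0, 0], [0, 0, 0.966]],
    [1, [0, 0, 0], [0, 0, 0.966]],
    [1, [0, 0, 0], [0, 0, 0.966]],
    [1, [0, 0, 0], [0, 0, 0]],
    [1, [0, 0, 0], [0, 0, 0]],
  ],
)

```text
time: 49.6
eef_pos: [0.61, -0.0018, 0.2301]
ee_rot: [[-0.963, 0.27, -0.0], [0.27, 0.963, -0.0], [0.0, -0.0, -1.0]]
ft_force: [0.0, 0.2, -0.0]
opening: 0.0877
gripper_force: 0.0
```

```bash
python3 plan.py .6117 -.0027 .06 74
```

```text
turn 1 x [-0.   -0.    0.05] | shift 6 x [-0.01 -0.    0.95] tot mm [ -1.9  -0.4 170.1]
from [610.   -1.8 230.1] close 74.4 F [ 0.   0.2 -0. ] open 87.7 gf 0.0 t 49.6
```

step_arm(
  commands=[
    [1, [-0.02, 0, 0.95], [0, 0, 0.05]],
    [1, [-0.02, 0, 0.95], [0, 0, 0]],
    [1, [-0.02, 0, 0.95], [0, 0, 0]],
    [1, [0, 0, 0.95], [0, 0, 0]],
    [1, [0, 0, 0.9], [0, 0, 0]],
    [1, [0, 0, 0.7], [0, 0, 0]],
    [1, [0, 0, 0], [0, 0, 0]],
    [1, [0, 0, 0], [0, 0, 0]],
  ],
)

```text
time: 50.4
eef_pos: [0.6121, -0.0024, 0.0686]
ee_rot: [[-0.961, 0.276, -0.0], [0.276, 0.961, -0.001], [0.0, -0.001, -1.0]]
ft_force: [0.4, 0.7, 0.5]
opening: 0.0879
gripper_force: 0.0
```

```bash
python3 plan.py .6117 -.0027 .021 74; python3 - <<'E'
from bench import viewer
import cv2
c=viewer.read_camera("wrist")["color"][:,:,::-1];cv2.imwrite("pics/w6.png",c)
E
```

```text
turn 0 x [-0.01 -0.   -0.  ] | shift 2 x [ 0.   -0.01  0.79] tot mm [ 0.3 -0.4 47.6]
from [612.1  -2.4  68.6] close 74.0 F [0.4 0.7 0.5] open 87.9 gf 0.0 t 50.4
```

View pics/w6.png

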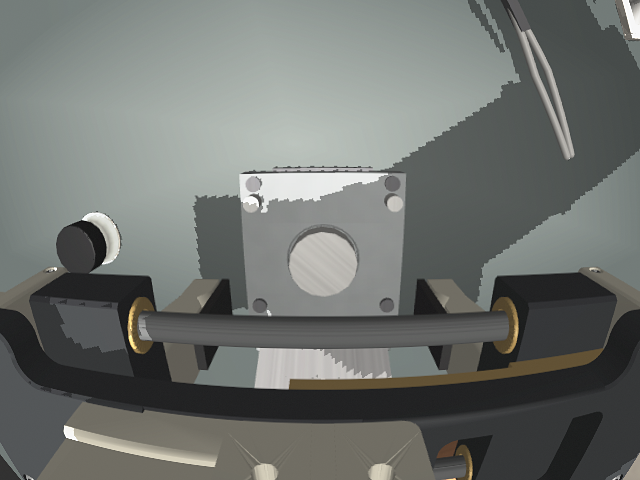

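The disc is centred at (323,263) in the open nest. I'll descend and grip.

step_arm(
  commands=[
    [1, [0, 0, 0.9], [0, 0, 0]],
    [1, [0, 0, 0.5], [0, 0, 0]],
    [1, [0, 0, 0.14], [0, 0, 0]],
    [0.3, [0, 0, 0], [0, 0, 0]],
    [0, [0, 0, 0], [0, 0, 0]],
    [0, [0, 0, 0], [0, 0, 0]],
    [0, [0, 0, 0], [0, 0, 0]],
    [0, [0, 0, 0], [0, 0, 0]],
    [0, [0, 0, 0], [0, 0, 0]],
    [0, [0, 0, 0], [0, 0, 0]],
  ],
)

```text
time: 51.45
eef_pos: [0.6119, -0.0023, 0.0222]
ee_rot: [[-0.961, 0.277, 0.0], [0.277, 0.961, -0.0], [-0.0, 0.0, -1.0]]
ft_force: [-0.5, -0.2, 1.7]
opening: 0.0383
gripper_force: 30.0
```

step_arm(
  commands=[
    [0, [0, 0, 0], [0, 0, 0]],
    [0, [0, 0, 0], [0, 0, 0]],
    [0, [0, 0, 0], [0, 0, 0]],
  ],
)

```text
time: 51.75
eef_pos: [0.6119, -0.0023, 0.0222]
ee_rot: [[-0.961, 0.277, 0.0], [0.277, 0.961, -0.0], [-0.0, 0.0, -1.0]]
ft_force: [0.5, 0.1, 1.9]
opening: 0.0384
gripper_force: 30.0
```

step_arm(
  commands=[
    [0, [0, 0, -0.1], [0, 0, 0]],
    [0, [0, 0, -0.3], [0, 0, 0]],
    [0, [0, 0, -0.8], [0, 0, 0]],
    [0, [0, 0, -1], [0, 0, 0]],
    [0, [0, 0, -1], [0, 0, 0]],
    [0, [0, 0, -0.3], [0, 0, 0]],
    [0, [0, 0, 0], [0, 0, 0]],
    [0, [0, 0, 0], [0, 0, 0]],
  ],
)

```text
time: 52.55
eef_pos: [0.6111, -0.0023, 0.1263]
ee_rot: [[-0.961, 0.278, -0.001], [0.278, 0.961, 0.0], [0.001, -0.0, -1.0]]
ft_force: [-0.9, 0.6, -1.4]
opening: 0.0384
gripper_force: 30.0
```

```bash
python3 plan.py .4542 -.2844 .12;  python3 plan.py .4542 -.2844 .12 0
```

```text
turn 0 x [-0.   -0.01 -0.  ] | shift 11 x [ 0.22 -0.95  0.02] tot mm [  72.5 -314.5    6.3]
from [611.1  -2.3 126.3] close 73.9 F [-0.9  0.6 -1.4] open 38.4 gf 30.0 t 52.55
turn 11 x [-0.   -0.    0.98] | shift 10 x [-0.94 -0.52  0.02] tot mm [-282.1 -156.9    6.3]
from [611.1  -2.3 126.3] close 73.9 F [-0.9  0.6 -1.4] open 38.4 gf 30.0 t 52.55
```

step_arm(
  commands=[
    [0, [0.22, -0.95, 0.02], [0, 0, 0]],
    [0, [0.22, -0.95, 0.02], [0, 0, 0]],
    [0, [0.22, -0.95, 0.02], [0, 0, 0]],
    [0, [0.22, -0.95, 0.02], [0, 0, 0]],
    [0, [0.22, -0.95, 0.02], [0, 0, 0]],
    [0, [0.22, -0.95, 0.02], [0, 0, 0]],
    [0, [0.22, -0.95, 0.02], [0, 0, 0]],
    [0, [0.22, -0.95, 0.02], [0, 0, 0]],
    [0, [0.22, -0.95, 0.02], [0, 0, 0]],
    [0, [0.22, -0.95, 0.02], [0, 0, 0]],
  ],
)

```text
time: 53.55
eef_pos: [0.4677, -0.2585, 0.1194]
ee_rot: [[-0.961, 0.277, -0.003], [0.277, 0.961, 0.001], [0.003, -0.0, -1.0]]
ft_force: [0.2, 0.3, -0.9]
opening: 0.0382
gripper_force: 30.0
```

step_arm(
  commands=[
    [0, [0.22, -0.95, 0.02], [0, 0, 0]],
    [0, [0, 0, 0], [0, 0, 0.98]],
    [0, [0, 0, 0], [0, 0, 0.98]],
    [0, [0, 0, 0], [0, 0, 0.98]],
    [0, [0, 0, 0], [0, 0, 0.98]],
    [0, [0, 0, 0], [0, 0, 0.98]],
    [0, [0, 0, 0], [0, 0, 0.98]],
    [0, [0, 0, 0], [0, 0, 0.98]],
    [0, [0, 0, 0], [0, 0, 0.98]],
    [0, [0, 0, 0], [0, 0, 0.98]],
  ],
)

```text
time: 54.55
eef_pos: [0.4541, -0.283, 0.1187]
ee_rot: [[-0.225, 0.974, -0.003], [0.974, 0.225, 0.001], [0.002, -0.003, -1.0]]
ft_force: [0.4, 0.5, -0.9]
opening: 0.038
gripper_force: 30.0
```

step_arm(
  commands=[
    [0, [0, 0, 0], [0, 0, 0.98]],
    [0, [0, 0, 0], [0, 0, 0.98]],
    [0, [0, 0, 0], [0, 0, 0]],
    [0, [0, 0, 0], [0, 0, 0]],
    [0, [0, 0, 0], [0, 0, 0]],
  ],
)

```text
time: 55.05
eef_pos: [0.4548, -0.2833, 0.1199]
ee_rot: [[0.001, 1.0, -0.001], [1.0, -0.001, 0.0], [0.0, -0.001, -1.0]]
ft_force: [0.6, -0.1, -1.4]
opening: 0.0383
gripper_force: 30.0
```

```bash
python3 plan.py .4542 -.2844 .017 0
```

```text
turn 0 x [-0.01 -0.   -0.01] | shift 4 x [-0.01 -0.01  0.86] tot mm [ -1.1  -0.6 102.9]
from [ 454.8 -283.3  119.9] close -0.1 F [ 0.6 -0.1 -1.4] open 38.3 gf 30.0 t 55.05
```

step_arm(
  commands=[
    [0, [-0.01, -0.01, 0.9], [0, 0, 0]],
    [0, [-0.01, 0, 0.9], [0, 0, 0]],
    [0, [0, 0, 0.9], [0, 0, 0]],
    [0, [0, 0, 0.65], [0, 0, 0]],
    [0, [0, 0, 0.03], [0, 0, 0]],
    [0, [0, 0, 0.03], [0, 0, 0]],
    [0, [0, 0, 0.02], [0, 0, 0]],
    [0, [0, 0, 0], [0, 0, 0]],
    [0, [0, 0, 0], [0, 0, 0]],
  ],
)

```text
time: 55.95
eef_pos: [0.4555, -0.2841, 0.0185]
ee_rot: [[0.003, 1.0, 0.002], [1.0, -0.003, -0.0], [-0.0, 0.002, -1.0]]
ft_force: [0.4, 0.7, -2.2]
opening: 0.0381
gripper_force: 30.0
```

step_arm(
  commands=[
    [0, [0, 0, 0.02], [0, 0, 0]],
    [0, [0, 0, 0.02], [0, 0, 0]],
    [0, [0, 0, 0], [0, 0, 0]],
    [0, [0, 0, 0], [0, 0, 0]],
  ],
)

```text
time: 56.35
eef_pos: [0.4549, -0.284, 0.0164]
ee_rot: [[0.004, 1.0, -0.0], [1.0, -0.004, -0.0], [-0.0, -0.0, -1.0]]
ft_force: [-0.1, -0.1, -1.8]
opening: 0.038
gripper_force: 30.0
```

step_arm(
  commands=[
    [0, [0, 0, 0.03], [0, 0, 0]],
    [0, [0, 0, 0.03], [0, 0, 0]],
    [0, [0, 0, 0.02], [0, 0, 0]],
    [0, [0, 0, 0], [0, 0, 0]],
    [0, [0, 0, 0], [0, 0, 0]],
  ],
)

```text
time: 56.85
eef_pos: [0.4549, -0.284, 0.014]
ee_rot: [[0.004, 1.0, -0.0], [1.0, -0.004, 0.0], [0.0, -0.0, -1.0]]
ft_force: [-0.1, -0.5, -1.3]
opening: 0.0379
gripper_force: 30.0
```

step_arm(
  commands=[
    [0, [0, 0, 0.02], [0, 0, 0]],
    [0, [0, 0, 0], [0, 0, 0]],
    [0, [0, 0, 0], [0, 0, 0]],
  ],
)

```text
time: 57.15
eef_pos: [0.4549, -0.284, 0.0134]
ee_rot: [[0.004, 1.0, -0.0], [1.0, -0.004, -0.0], [-0.0, -0.0, -1.0]]
ft_force: [0.2, -0.7, -2.0]
opening: 0.038
gripper_force: 30.0
```

step_arm(
  commands=[
    [0, [0, 0, 0.01], [0, 0, 0]],
    [0, [0, 0, 0], [0, 0, 0]],
    [0, [0, 0, 0], [0, 0, 0]],
  ],
)

```text
time: 57.45
eef_pos: [0.455, -0.284, 0.0132]
ee_rot: [[0.004, 1.0, 0.0], [1.0, -0.004, -0.0], [-0.0, 0.0, -1.0]]
ft_force: [-0.8, 0.7, -0.3]
opening: 0.0382
gripper_force: 30.0
```

step_arm(
  commands=[
    [0, [0, 0, 0.02], [0, 0, 0]],
    [0, [0, 0, 0], [0, 0, 0]],
    [0, [0, 0, 0], [0, 0, 0]],
  ],
)

```text
time: 57.75
eef_pos: [0.455, -0.284, 0.0131]
ee_rot: [[0.003, 1.0, 0.0], [1.0, -0.003, -0.0], [-0.0, 0.0, -1.0]]
ft_force: [-2.6, 1.4, 6.1]
opening: 0.0379
gripper_force: 30.0
```

step_arm(
  commands=[
    [1, [0, 0, 0], [0, 0, 0]],
    [1, [0, 0, 0], [0, 0, 0]],
    [1, [0, 0, 0], [0, 0, 0]],
    [1, [0, 0, -0.2], [0, 0, 0]],
    [1, [0, 0, -0.8], [0, 0, 0]],
    [1, [0, 0, -1], [0, 0, 0]],
    [1, [0, 0, -1], [0, 0, 0]],
    [1, [0, 0, -1], [0, 0, 0]],
    [1, [0, 0, -1], [0, 0, 0]],
    [1, [0, 0, 0], [0, 0, 0]],
  ],
)

```text
time: 58.75
eef_pos: [0.4573, -0.2849, 0.1674]
ee_rot: [[0.003, 1.0, 0.007], [1.0, -0.003, -0.003], [-0.003, 0.007, -1.0]]
ft_force: [-0.1, -0.3, 0.1]
opening: 0.0875
gripper_force: 0.0
```

step_arm(
  commands=[
    [1, [0.7, 0, -0.5], [0, 0, 0]],
    [1, [0.9, 0, -0.5], [0, 0, 0]],
    [1, [0.9, 0, 0], [0, 0, 0]],
    [1, [0.9, 0, 0], [0, 0, 0]],
    [1, [0.9, 0, 0], [0, 0, 0]],
    [1, [0.9, 0, 0], [0, 0, 0]],
    [1, [0.9, 0, 0], [0, 0, 0]],
    [1, [0, 0, 0], [0, 0, 0]],
    [1, [0, 0, 0], [0, 0, 0]],
  ],
)

```text
time: 59.65
eef_pos: [0.4488, -0.1543, 0.1939]
ee_rot: [[-0.068, 0.998, 0.006], [0.993, 0.067, 0.092], [0.092, 0.012, -0.996]]
ft_force: [0.3, -0.2, -0.6]
opening: 0.0872
gripper_force: 0.0
```

```bash
python3 - <<'E'
from bench import viewer
import cv2
a=viewer.read_camera("scene")["color"];b=viewer.read_camera("side")["color"]
a=cv2.resize(a[140:320,40:500],(800,313));b=cv2.resize(b[150:460,170:480],(287,287))
import numpy as np
can=np.zeros((600,800,3),np.uint8);can[:313]=a;can[313:,:287]=b
cv2.imwrite("pics/end.png",can[:,:,::-1])
E
```

```text
(no output)
```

View pics/end.png

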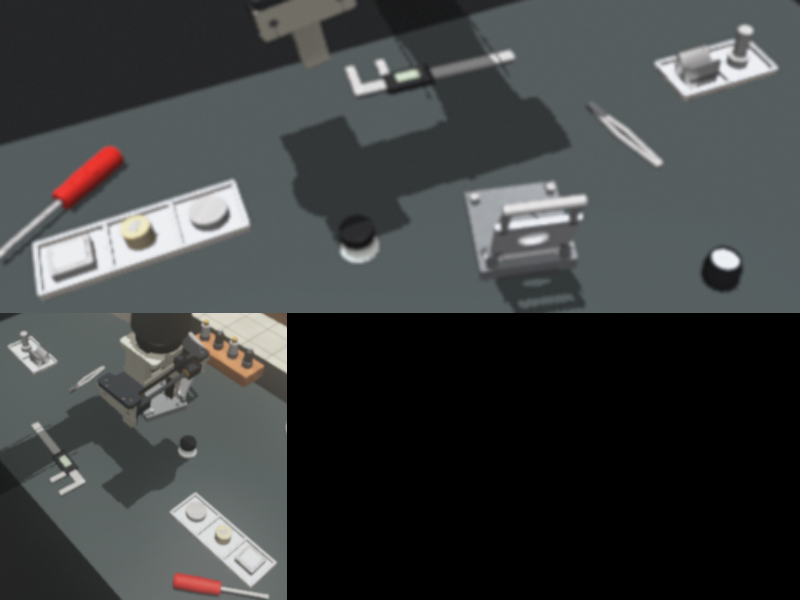

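All five pieces sit flat in their own compartments: refblock (70,257), mount (137,232), disc (208,212), V-block (697,65) and shaft (740,45). The clamp lid is open at (540,215), and the arm is clear of everything.

```bash
python3 - <<'E'
from bench import ctrl,readout
s=readout.read_state();print(s["joint_pos"].round(3),abs(s["dq"]).max())
print(ctrl.job_done())
E
```

```text
[ 3.000e-03  7.000e-02 -4.020e-01 -1.040e-01 -1.094e+00 -3.030e+00] 0.0048296550139916615
the job is handed in; nothing more can be done
None
```

The job is handed in: both kits are made up with one piece to a compartment, all the same way up as found, and the clamp is left open. The one thing to note is that the last joint ended exactly at its -3.03 rad limit after the final retreat.

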